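# Hardness check of manifold blocks clamped in a machine vise

## Task

Stand all the aluminium manifold blocks that are on the cart (two or three: red, yellow, blue) side by side on the vise bed between the jaws and crank the vise tight so that every one is clamped. Then take the pen hardness tester from its stand and, holding it upright, gently touch its sprung tip, for about a second each time, first onto the dot of the round reference block, then onto the dots of the clamped blocks in log order: red, yellow, blue, on each the white dot before the black one. Finally hang the pen back in its stand, leave the blocks clamped, and do not knock the reference block or the other fittings about.

Things in the scene. Friction and masses are not known exactly. Their poses are not given: they have to be found in the camera images.
- vise: Blue machine vise bolted to the cart. Origin on the cart top; x along the screw from the crank (-x end) to the fixed jaw, y along the jaws, z up. Base x -110 to 95 mm, 250 mm wide, 20 mm high; flat bed at z 60 mm, 220 mm wide. Jaws 220 mm wide, tops at z 84 mm: room for three blocks side by side, their 54 mm along the jaws. Yoke at x -110 to -85, up to z 78 mm.
- bed (a point): Point on the vise bed, 60 mm above the cart top, at the foot of the fixed jaw's face, middle of its width. Axes as the vise: the clamping gap extends from here towards -x. Fixed jaw face: x = 0, 24 mm high, 220 mm wide.
- jaw: Moving jaw with its steel face plate, 220 mm wide, z 60 to 84 mm. Its origin is that of the vise when jaw_slide is 0 and moves with the jaw; its face lies 11 mm from there to -x.
- jaw_slide (a joint): Slide of the moving jaw, m: 0 fully open (gap 66 mm), growing as it closes; gap between jaw faces = 0.066 - value. Driven only by the crank, 10 mm per turn.
- crank (a joint): Angle of the vise crank, rad, over several turns; 0 with the arm straight up. Turning it clockwise as seen from the crank end (looking along vise +x) makes it grow and closes the jaw 1.592 mm per rad. It turns stiffly (5 N at the handle) and stays where it is left, tight or not; 10 to 18 N at the handle clamps well.
- crank_grip (a point): Middle of the crank's black handle, a freely revolving sleeve 20 mm in diameter, 50 mm long, parallel to the screw. It circles at 38 mm radius round the screw axis (70 mm above the cart top, vise y = 0), at vise x = -160 mm (sleeve -185 to -135; arm and hub -131 to -117). Can be pinched from above and led round, gripper pointing down throughout.
- pen: Pen hardness tester, 0.15 kg, grey, orange collar; hangs tip down in its stand. Origin: centre of the collar's underside, z up along the pen. Above it: collar 48 x 46 x 6 mm, then a grip body from 6 to 78 mm with flat sides 24 mm apart in x (38 mm in y). Below: barrel 22 mm in diameter to 46 mm, nose cone to 60 mm, plunger tip at 78 mm.
- pen_tip (a point): Rounded tip of the pen's sprung plunger (8 mm in diameter), 78 mm below the pen's origin on its axis. The plunger starts to move at 1.2 N, takes 0.6 N per mm and goes in by up to 10 mm: pressed in 3 to 6 mm (3 to 5 N) for a second is a good touch.
- stand_top (a point): Pen's fixed stand: centre of its hole at the upper face of its top plate, 95 mm above the cart top; the parked pen's origin is here. Base 84 x 84 mm, side cheeks at y = +-36 mm, plate 70 (x) x 80 (y) x 6 mm with a 32 x 32 mm square through-hole in which the barrel hangs with 5 mm play all round, the collar lying on the plate. Axes: the stand's, z up.
- reference: Reference test block of the tester: loose steel disc 64 mm in diameter, 22 mm thick, 0.55 kg, green band, lying flat. Origin: centre of its underside.
- reference_dot (a point): Centre of the white dot (12 mm in diameter) in the middle of the reference block's top, 22 mm above its underside.
- block_red: Aluminium manifold block with a red band round the top and two red stripes on it, 40 (x) x 54 (y) x 52 mm tall, 0.22 to 0.45 kg. Origin: centre of its underside. Its +x and -x faces, 40 mm apart, go against the jaws; it may go in either way round. May be absent (None).
- block_red_white (a point): Centre of the white dot (12 mm in diameter, thin dark rim) on top of the red block: 19 mm from the middle to its +y, 52 mm above its underside.
- block_red_black (a point): Centre of the black dot (12 mm in diameter) on top of the red block: 19 mm from the middle to its -y, 52 mm above its underside. (The dark disc in the middle of the top is a port.)
- block_yellow: Aluminium manifold block with a yellow band round the top and two yellow stripes on it, 40 (x) x 54 (y) x 52 mm tall, 0.22 to 0.45 kg. Origin: centre of its underside. Its +x and -x faces, 40 mm apart, go against the jaws; it may go in either way round. May be absent (None).
- block_yellow_white (a point): Centre of the white dot (12 mm in diameter, thin dark rim) on top of the yellow block: 19 mm from the middle to its +y, 52 mm above its underside.
- block_yellow_black (a point): Centre of the black dot (12 mm in diameter) on top of the yellow block: 19 mm from the middle to its -y, 52 mm above its underside. (The dark disc in the middle of the top is a port.)
- block_blue: Aluminium manifold block with a blue band round the top and two blue stripes on it, 40 (x) x 54 (y) x 52 mm tall, 0.22 to 0.45 kg. Origin: centre of its underside. Its +x and -x faces, 40 mm apart, go against the jaws; it may go in either way round. May be absent (None).
- block_blue_white (a point): Centre of the white dot (12 mm in diameter, thin dark rim) on top of the blue block: 19 mm from the middle to its +y, 52 mm above its underside.
- block_blue_black (a point): Centre of the black dot (12 mm in diameter) on top of the blue block: 19 mm from the middle to its -y, 52 mm above its underside. (The dark disc in the middle of the top is a port.)
- union: Bystander: copper pipe union lying on the cart, 84 mm long, 45 mm across, 45 mm high. Origin: under its middle.
- adapter: Bystander: aluminium barbed hose adapter lying on the cart, 90 mm long, 34 mm high. Origin: under its hexagon.
- bushing: Bystander: grey zinc reducer bushing, hexagon 70 mm over corners, 42 mm high. Origin: centre of its underside.
- tclamp: Bystander: steel T-bolt hose clamp lying flat, band 80 mm in diameter, 20 mm high, bolt on its +x side. Origin: under the band's centre.
Not all that is in view belongs to the job. What is shaped like the block_yellow but purple is not meant.

How it is judged:
On the way, in this order (a step that is already met when the one before it is completed fails the run):
1. every block present stands on the vise bed and is clamped between the jaw plates (more than 15 N from the moving jaw) (contact force between jaw and block_red above 15 N and z of each of block_red, block_yellow, block_blue in the frame of bed below 0.004 m and angle between each of block_red, block_yellow, block_blue's own z axis and vertical below 0.06 rad and contact force between jaw and block_yellow above 15 N and contact force between jaw and block_blue above 15 N), for 0.3 s.
2. the pen tip is touched on the white dot of the reference block (within 7 mm of its centre, over 1.2 N, pen within 20 degrees of square to the face, for 0.6 s) (distance between pen_tip and reference_dot below 0.007 m and contact force between pen and reference above 1.2 N and angle between the z axis of pen and the z axis of reference, either way round below 0.35 rad), for 0.6 s.
3. the pen tip is touched on the white dot of the red block (within 7 mm of its centre, over 1.2 N, pen within 20 degrees of square to the face, for 0.6 s) (distance between pen_tip and block_red_white below 0.007 m and contact force between pen and block_red above 1.2 N and angle between the z axis of pen and the z axis of block_red, either way round below 0.35 rad), for 0.6 s.
4. the pen tip is touched on the black dot of the red block (within 7 mm of its centre, over 1.2 N, pen within 20 degrees of square to the face, for 0.6 s) (distance between pen_tip and block_red_black below 0.007 m and contact force between pen and block_red above 1.2 N and angle between the z axis of pen and the z axis of block_red, either way round below 0.35 rad), for 0.6 s.
5. the pen tip is touched on the white dot of the yellow block (within 7 mm of its centre, over 1.2 N, pen within 20 degrees of square to the face, for 0.6 s) (distance between pen_tip and block_yellow_white below 0.007 m and contact force between pen and block_yellow above 1.2 N and angle between the z axis of pen and the z axis of block_yellow, either way round below 0.35 rad), for 0.6 s.
6. the pen tip is touched on the black dot of the yellow block (within 7 mm of its centre, over 1.2 N, pen within 20 degrees of square to the face, for 0.6 s) (distance between pen_tip and block_yellow_black below 0.007 m and contact force between pen and block_yellow above 1.2 N and angle between the z axis of pen and the z axis of block_yellow, either way round below 0.35 rad), for 0.6 s.
7. the pen tip is touched on the white dot of the blue block (within 7 mm of its centre, over 1.2 N, pen within 20 degrees of square to the face, for 0.6 s) (distance between pen_tip and block_blue_white below 0.007 m and contact force between pen and block_blue above 1.2 N and angle between the z axis of pen and the z axis of block_blue, either way round below 0.35 rad), for 0.6 s.
8. the pen tip is touched on the black dot of the blue block (within 7 mm of its centre, over 1.2 N, pen within 20 degrees of square to the face, for 0.6 s) (distance between pen_tip and block_blue_black below 0.007 m and contact force between pen and block_blue above 1.2 N and angle between the z axis of pen and the z axis of block_blue, either way round below 0.35 rad), for 0.6 s.
At the end, for the whole second after the job is handed in: Every block present stands on the vise bed (within 4 mm of it, tilt under 0.06 rad) with over 15 N on it from the moving jaw; the pen hangs at rest in its stand, its origin within 9 mm horizontally and 5 mm in height of the hole centre, tilt under 0.12 rad (all of step 1 and horizontal distance between pen and stand_top below 0.009 m and z of pen in the frame of stand_top between -0.005 and 0.005 m and angle between pen's own z axis and vertical below 0.12 rad and linear speed of pen below 0.02 m/s); the robot touches nothing.
It fails at once if the copper union, barbed adapter, reducer bushing or T-bolt clamp is knocked more than 30 mm away (distance of any of union, adapter, bushing, tclamp from where it was at the start of the episode above 0.03 m).
It fails at once if the reference block is shoved more than 30 mm away (distance of reference from where it was at the start of the episode above 0.03 m).
It fails at once if the pen is rammed onto a block with more than 40 N (contact force between pen and block_red above 40 N or contact force between pen and block_yellow above 40 N or contact force between pen and block_blue above 40 N or contact force between pen and reference above 40 N).
Of block_red, block_yellow, block_blue only 2 to 3 are there at a start; the rules pass over those that are not, and their reading is None.
At some moment in a run one of block_red, block_yellow, block_blue may be knocked a few centimetres aside while the robot is not near it.
It also fails if it takes over 210 s, if anything falls off the work surface, if the arm or the gripper's body presses on something with over 40 N, if the wrist force passes 120 N, or if a joint passes its speed limit or range.

## Robot

A 6-joint arm with a two-finger parallel gripper is mounted at the origin on the work surface. World frame = base frame: x ahead of the robot, y to its left, z up, the work surface at z = 0. Lengths are in m, angles in rad, forces in N, time in s.
With the tool pointing down it reaches from about 0.25 to 0.775 m from the base axis. Payload 8.9 kg.
Tool frame: the origin (TCP) lies on the centre line of the jaws, within the pads' length; the fingertips stand 14 mm ahead of it and the grasp point (between the pads) lies 5 mm behind it; z points along the fingers, y is the direction in which the jaws open and shut (so a half turn about z gives the same grasp; the last joint's range is limited). The gripper opens to 85 mm and grips with 20 to 120 N. Pads are 22 mm wide; open, the fingers measure 114 mm over their backs; the gripper's body (76 mm by 85 mm) begins 54 mm behind the grasp point. The pads swing forward as they close: fully open they stand 13 mm farther back than shut.
Start: joints at [1.194, 0.291, -0.153, 1.127, 0, 1.431], TCP at [0.124, 0.51, 0.245] pointing down, gripper open.
Joint ranges: [-2.52, 2.52], [-0.91, 1.74], [-1.3, 1.37], [-1.96, 2.02], [-1.52, 1.47], [-3.14, 3.14]. Speed limits (rad/s): [2.22, 2.22, 2.79, 3.14, 3.14, 3.14].

## Interface

Orientations are given as a unit quaternion [w, x, y, z].
In Python, from workcell import arm gives the robot as it stands.
- The arm moves only by the tool carry_out, never from a script. Its arguments are lists of equal length, an entry for each row: "dp": the shift along the world's x, y, z in m, a list of three; "yaw": the turn about the world's z in degrees. A call has 1 to 20 rows; each row shifts and turns the commanded pose from where the row before left it; what a row does not reach is not made up. A row lasts 1/8 s, in which the tool goes at most 62.5 mm and 10.7 degrees, less where a joint would pass 70% of its speed; a pose out of reach is approached as far as the arm can. A call is refused whole if a number of a shift passes 0.0625 or a number of a turn 10.7, either way. A call with a gripper value outside its range is refused whole. "fingers" is the closure in counts, from 0 (fully open) to 255 (shut), set as the call begins (left out, the last holds). The fingers move at their own pace and stop on an object; the grip force is fixed at half the most. Time passes only in rows, so rows that do not move let the fingers close. It gives the time, the measured TCP pose, the force and the opening at its end, in the units of the state.
- arm.get_obs(): the state, without advancing time (a new reading comes with each control period).
- arm.snapshot(name): name is "scene" or "top" or "wrist"; returns a dict with "pixels" (480x640x3 uint8, red, green, blue), "depth" (480x640 float32, m along the optical axis (not along the pixel's ray), 0 where there is no reading), "K" (3x3 intrinsics, pixels), "pose" (4x4, takes a point from camera to world coordinates). Camera axes: x right, y up, looking along -z (the intrinsics and any distortion apply to the point x, -y, -z); pixel columns grow to the right and rows downward; lengths in m; the calibration is good to about 2 mm. A picture is of the moment at which its call begins.
- arm.finish_job(): hands the job in, once; it reports no verdict.
Trained networks look in the newest picture that a camera, given by its name, has taken for a name from the list of things; names that differ only in an ending like _2 or _b are one class to them, and where a whole thing is asked for, a point or a joint stands for the part that bears it (a point fixed in the world has none). Each returns a list of dicts, best first, with "p" (0 to 1); they miss things now and then, are a little off and sometimes report something else, mostly with a low value. They report only what shows in the picture. A call takes as long as a camera call. They do not tell look-alikes from the thing itself.
- arm.find_in(camera, name): "point" ([x, y, z] in m, in world coordinates, good to about 4 mm: the middle of the surface that is visible of it).
- arm.tip_of(camera, name): "point" ([x, y, z] in m, in world coordinates, good to about 4 mm: a listed point, or the origin of a listed thing).
The state is a dict: "time": time; "joint_positions": joint angles; "dq": joint speeds; "joint_torque": joint torques, N m; "ee_pos": TCP position; "eef_rot": TCP orientation; "ft_force": force on the tool from outside, world axes, zero at the start; "torque": the same for the moment, N m; "grip_width": finger opening in m.
Only numpy, scipy, OpenCV 4.12 (cv2) and the standard library are available. Lean on these libraries where they do the work, as an engineer would, in place of code of your own. Each camera call takes 0.05 s, during which the arm holds its last target.

## Working session

There is one attempt and no reset: what is moved stays moved. The work goes in short steps, Python scripts to look and compute and a tool call to move; the robot and the scene stay as the last step left them, time stands still between calls to the robot, and variables do not carry over. Pictures are saved under pics/ and viewed, and the job is handed in when it is done.

Besides the shell and the picture viewer there is one more tool, called as name([rows], argument=value, ...), one row to a line, values as JSON. carry_out: Moves the arm, as the interface text tells. Its arguments: {"type":"object","properties":{"dp":{"type":"array","items":{"type":"array","items":{"type":"number"}}},"yaw":{"type":"array","items":{"type":"number"}},"fingers":{"type":"number"}},"required":["dp","yaw"]}

```bash
ls; mkdir -p pics
python3 - <<'E'
from workcell import arm
import cv2
print(arm.get_obs())
for n in ["scene","top","wrist"]:
    s=arm.snapshot(n); cv2.imwrite(f"pics/a_{n}.png",s["pixels"][:,:,::-1]); print(n,s["K"].tolist(),s["pose"].round(3).tolist())
E
```

```text
pics
{'time': 0.0, 'joint_positions': array([ 1.19373482e+00,  2.91269460e-01, -1.54132827e-01,  1.12668232e+00,
       -7.82660447e-06,  1.43149772e+00]), 'dq': array([ 0.00014042,  0.00022113, -0.00111928,  0.00108918, -0.00061386,
       -0.00113871]), 'joint_torque': array([ 4.83931144e-04, -5.37146938e+01,  3.31370723e+01,  1.60501379e-02,
       -8.44816645e-05,  4.88755809e-07]), 'ee_pos': array([0.12349581, 0.5098397 , 0.24473548]), 'eef_rot': array([-1.60678519e-04,  1.18601603e-01,  9.92941713e-01, -6.23787751e-04]), 'ft_force': array([-0.29260046, -0.59264108, -0.77809023]), 'torque': array([ 0.004981  , -0.01460508,  0.00068977]), 'grip_width': 0.08546716711134382}
scene [[438.8235614340819, 0.0, 319.75290584882396], [0.0, 438.8235614340819, 244.70477144842147], [0.0, 0.0, 1.0]] [[0.678, -0.458, 0.575, 1.183], [0.735, 0.42, -0.532, -0.548], [0.002, 0.784, 0.621, 0.759], [0.0, 0.0, 0.0, 1.0]]
top [[585.024302462636, 0.0, 316.16636310069345], [0.0, 585.024302462636, 231.13699088334107], [0.0, 0.0, 1.0]] [[0.028, 0.992, -0.121, 0.432], [-0.999, 0.025, -0.024, -0.007], [-0.02, 0.122, 0.992, 1.303], [0.0, 0.0, 0.0, 1.0]]
wrist [[418.5174880105269, 0.0, 318.0787584189609], [0.0, 418.5174880105269, 244.51857000783542], [0.0, 0.0, 1.0]] [[0.236, -0.937, -0.257, 0.057], [0.972, 0.227, 0.064, 0.526], [-0.002, -0.265, 0.964, 0.373], [0.0, 0.0, 0.0, 1.0]]
```

View pics/a_top.png

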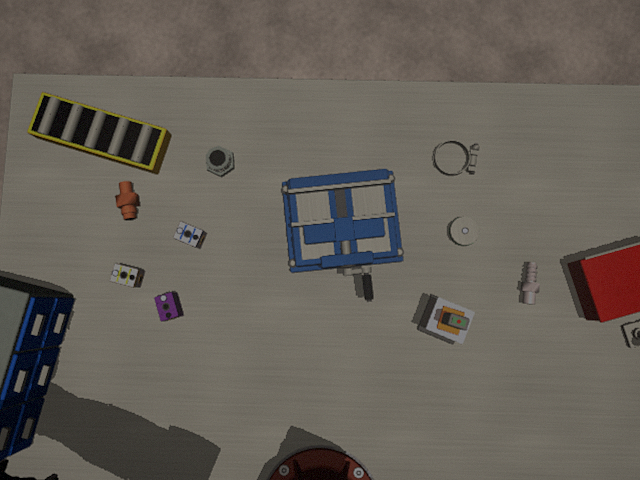

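View pics/a_scene.png

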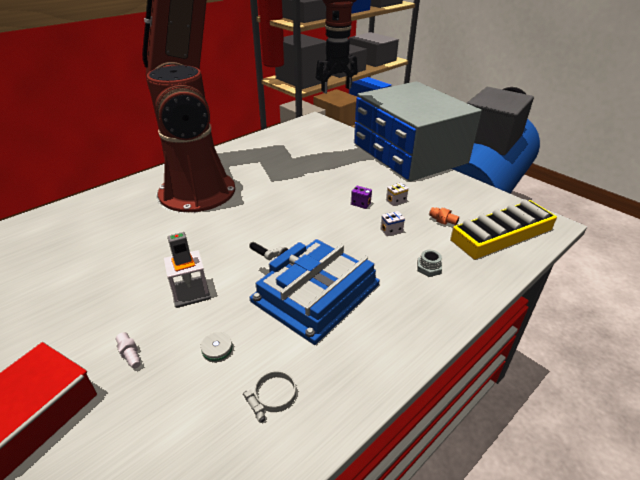

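Run:
```python
from workcell import arm
for cam in ["top","scene"]:
    arm.snapshot(cam)
    for n in ["bed","vise","jaw","crank_grip","pen","stand_top","reference_dot","block_red","block_red_white","block_red_black","block_yellow","block_yellow_white","block_yellow_black","block_blue","block_blue_white","block_blue_black","union","adapter","bushing","tclamp"]:
        r=arm.tip_of(cam,n)
        print(cam,n,[([round(float(v),3) for v in d["point"]],round(float(d["p"]),2)) for d in r[:3]])
print(arm.get_obs()["time"])
```

```text
top bed [([0.676, -0.022, 0.063], 0.89), ([0.486, 0.453, 0.055], 0.39)]
top vise [([0.622, -0.032, -0.003], 0.57)]
top jaw [([0.627, -0.035, -0.004], 0.63)]
top crank_grip [([0.581, 0.321, 0.055], 0.66)]
top pen [([0.401, -0.252, 0.095], 0.69)]
top stand_top [([0.403, -0.257, 0.097], 0.61)]
top reference_dot [([0.604, -0.303, 0.021], 0.62)]
top block_red [([0.563, 0.287, 0.052], 0.3)]
top block_red_white []
top block_red_black []
top block_yellow [([0.48, 0.435, 0.001], 0.83), ([0.415, 0.337, -0.002], 0.66), ([0.463, -0.086, 0.081], 0.64)]
top block_yellow_white [([0.484, 0.451, 0.056], 0.89), ([0.436, 0.348, 0.05], 0.7), ([0.473, 0.418, 0.051], 0.5)]
top block_yellow_black [([0.476, 0.415, 0.053], 0.98), ([0.398, 0.331, 0.054], 0.98)]
top block_blue [([0.574, 0.305, -0.003], 0.62)]
top block_blue_white [([0.581, 0.323, 0.056], 0.58)]
top block_blue_black [([0.562, 0.285, 0.048], 0.8)]
top union [([0.645, 0.449, -0.002], 0.61), ([0.484, -0.444, 0.002], 0.16)]
top adapter [([0.481, -0.443, 0.002], 0.86)]
top bushing [([0.749, 0.255, -0.003], 0.76), ([0.622, -0.028, -0.002], 0.38)]
top
[... 540 characters left out ...]
_black [([0.6, -0.303, 0.022], 0.25)]
scene block_yellow [([0.478, 0.434, -0.001], 0.57), ([0.411, 0.334, 0.003], 0.57)]
scene block_yellow_white [([0.433, 0.346, 0.047], 0.89), ([0.6, -0.301, -0.002], 0.66)]
scene block_yellow_black [([0.475, 0.417, 0.048], 0.64), ([0.397, 0.337, 0.054], 0.64)]
scene block_blue [([0.574, 0.3, -0.001], 0.94)]
scene block_blue_white [([0.585, 0.319, 0.05], 0.75)]
scene block_blue_black [([0.565, 0.28, 0.051], 0.66)]
scene union [([0.649, 0.448, 0.001], 0.54), ([0.749, 0.248, 0.003], 0.19)]
scene adapter [([0.478, -0.446, 0.001], 0.8)]
scene bushing [([0.746, 0.25, 0.003], 0.9), ([0.574, 0.299, -0.003], 0.18)]
scene tclamp [([0.767, -0.277, 0.001], 0.68)]
2.25
```

The top view shows yellow block at (126,274), blue block at (190,235), the purple look-alike at (168,306). No red block is visible; the vise is at (345,220), pen stand at (447,319) and reference at (463,230). I'll confirm this with an enlarged crop.

```bash
cat > h.py <<'E'
from workcell import arm
import numpy as np, cv2
def snap(n):
    s=arm.snapshot(n); return s
def cloud(s):
    K=s["K"];d=s["depth"]; v,u=np.mgrid[0:480,0:640]
    x=(u-K[0,2])/K[0,0]*d; y=(v-K[1,2])/K[1,1]*d
    P=np.stack([x,-y,-d],-1)@s["pose"][:3,:3].T+s["pose"][:3,3]
    P[d<=0]=np.nan
    return P
def proj(s,p):
    p=np.asarray(p,float); q=(p-s["pose"][:3,3])@s["pose"][:3,:3]
    K=s["K"]; return np.array([K[0,2]+K[0,0]*q[0]/-q[2],K[1,2]+K[1,1]*q[1]/q[2]])
def ray(s,u,v,z):
    K=s["K"]; d=s["pose"][:3,:3]@np.array([(u-K[0,2])/K[0,0],-(v-K[1,2])/K[1,1],-1]); o=s["pose"][:3,3]
    return o+d*(z-o[2])/d[2]
def crop(s,name,u0,v0,u1,v1,k):
    im=s["pixels"][v0:v1,u0:u1,::-1]; cv2.imwrite("pics/"+name,cv2.resize(im,None,fx=k,fy=k,interpolation=cv2.INTER_CUBIC))
def tips(cam,names,k=2):
    for n in names:
        print(cam,n,[([round(float(v),4) for v in d["point"]],round(float(d["p"]),2)) for d in arm.tip_of(cam,n)[:k]])
def state():
    o=arm.get_obs(); w,x,y,z=o["eef_rot"]
    ty=np.array([2*(x*y-w*z),1-2*(x*x+z*z)])
    print("t",round(o["time"],2),"p",o["ee_pos"].round(4),"toolY",round(float(np.degrees(np.arctan2(ty[1],ty[0]))),1),"F",o["ft_force"].round(1),"w",round(o["grip_width"],4),"q",o["joint_positions"].round(2))
E
python3 - <<'E'
from h import *
s=snap("top"); crop(s,"b1.png",90,200,230,340,5)
crop(s,"b2.png",270,150,420,310,4)
P=cloud(s)
# block tops
for nm,(u0,v0,u1,v1) in dict(yel=(105,255,150,295),blue=(170,215,215,255)).items():
    p=P[v0:v1,u0:u1].reshape(-1,3); m=(p[:,2]>0.046)&(p[:,2]<0.06)
    q=p[m][:,:2].astype(np.float32); r=cv2.minAreaRect(q*1000); print(nm,m.sum(),np.median(p[m][:,2]),r,q.mean(0))
E
```

```text
yel 453 0.05072727501611518 ((479.4767761230469, 433.95184326171875), (55.561912536621094, 40.24020767211914), 76.83990478515625) [0.47958332 0.4335356 ]
blue 449 0.05065950907652783 ((571.9966430664062, 300.4281005859375), (54.9638671875, 39.962039947509766), 69.09062957763672) [0.5719251  0.30028716]
```

View pics/b1.png

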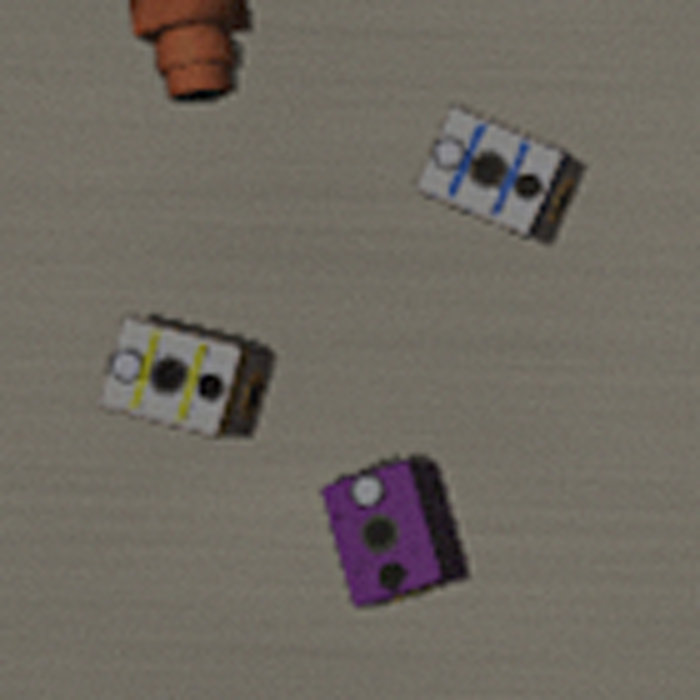

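View pics/b2.png

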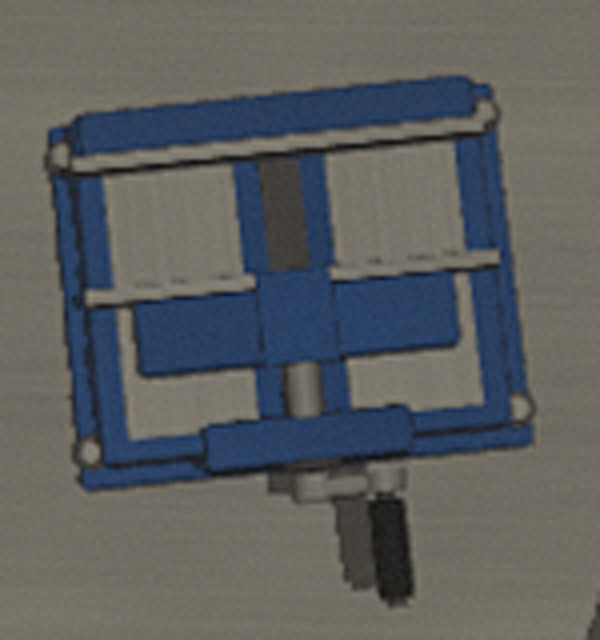

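The crop confirms yellow (175,375) and blue (500,175), white dots to the left; the purple one (395,530) is the decoy. No red block is present. Next is the vise pose.

Run:
```python
from h import *
s=snap("top"); P=cloud(s)
p=P[150:310,270:420].reshape(-1,3)
m=(p[:,2]>0.079)&(p[:,2]<0.09); q=p[m]
th=np.radians(8.0)
# search yaw: sharpest histogram along x' for jaw-top points
best=None
for t in np.arange(4,13,0.25):
    a=np.radians(t); xs=q[:,0]*np.cos(a)+q[:,1]*np.sin(a)
    h,_=np.histogram(xs,bins=np.arange(0.4,0.9,0.002)); sc=(h.astype(float)**2).sum()
    if best is None or sc>best[0]: best=(sc,t)
print(best)
a=np.radians(best[1]); xs=q[:,0]*np.cos(a)+q[:,1]*np.sin(a); ys=-q[:,0]*np.sin(a)+q[:,1]*np.cos(a)
h,e=np.histogram(xs,bins=np.arange(0.5,0.75,0.003)); print([(round(x,3),int(n)) for x,n in zip(e,h) if n])
for lo,hi in ((0.5,0.61),(0.64,0.72)):
    k=(xs>lo)&(xs<hi); print(ys[k].min(),ys[k].max(),q[k,2].mean())
# base rect z~0.02
m=(p[:,2]>0.053)&(p[:,2]<0.066); b=p[m]; print("bed z",np.median(b[:,2]),m.sum())
# colour edges along light plates
im=s["pixels"].astype(int)
vx=np.array([np.cos(a),np.sin(a)]); vy=np.array([-np.sin(a),np.cos(a)])
g=cv2.cvtColor(s["pixels"],cv2.COLOR_RGB2GRAY)
hsv=cv2.cvtColor(s["pixels"],cv2.COLOR_RGB2HSV)
for yy in (-0.06,0.06):
    row=[]
    base=vx*0+vy*0
    for X in np.arange(0.54,0.74,0.004):
        c=vx*X+vy*(ys.mean()+yy); u,v=proj(s,[*c,0.084]); row.append((round(X,3),int(hsv[int(round(v)),int(round(u)),1]),int(g[int(round(v)),int(round(u))])))
    print(row)
print("ymean",ys.mean())
tips("top",["bed","crank_grip","pen","stand_top","reference_dot"])
s=snap("scene"); tips("scene",["bed","crank_grip","pen","stand_top","reference_dot"])
```

```text
(np.float64(183220.0), np.float64(7.5))
[(np.float64(0.5), 15), (np.float64(0.503), 11), (np.float64(0.506), 13), (np.float64(0.509), 10), (np.float64(0.512), 7), (np.float64(0.515), 9), (np.float64(0.518), 3), (np.float64(0.521), 11), (np.float64(0.524), 5), (np.float64(0.536), 1), (np.float64(0.539), 3), (np.float64(0.545), 1), (np.float64(0.548), 1), (np.float64(0.551), 15), (np.float64(0.554), 80), (np.float64(0.557), 86), (np.float64(0.56), 94), (np.float64(0.563), 84), (np.float64(0.566), 94), (np.float64(0.569), 94), (np.float64(0.572), 95), (np.float64(0.575), 87), (np.float64(0.578), 102), (np.float64(0.581), 94), (np.float64(0.584), 87), (np.float64(0.587), 103), (np.float64(0.59), 86), (np.float64(0.593), 107), (np.float64(0.596), 134), (np.float64(0.599), 128), (np.float64(0.602), 26), (np.float64(0.665), 89), (np.float64(0.668), 127), (np.float64(0.671), 131), (np.float64(0.674), 96), (np.float64(0.677), 91), (np.float64(0.68), 96), (np.float64(0.683), 96), (np.float64(0.686), 99), (np.float64(0.689), 93), (np.float64(0.692), 96), (np.float64(0.695), 69), (np.float64(0.6
[... 3126 characters left out ...]
.736), 30, 106)]
ymean -0.11535847094352453
top bed [([0.6745, -0.0237, 0.0653], 0.63)]
top crank_grip [([0.4651, -0.0851, 0.0832], 0.67)]
top pen [([0.4025, -0.2521, 0.0951], 0.93)]
top stand_top [([0.404, -0.2562, 0.0975], 0.65), ([0.5803, 0.3205, 0.0509], 0.22)]
top reference_dot [([0.6037, -0.3, 0.0216], 0.67), ([0.4732, 0.4181, 0.0536], 0.23)]
scene bed [([0.674, -0.0258, 0.0585], 0.76)]
scene crank_grip [([0.4688, -0.0886, 0.0854], 0.66), ([0.7501, 0.25, 0.0004], 0.56)]
scene pen [([0.4028, -0.2563, 0.0956], 0.58), ([0.4747, 0.4191, 0.0517], 0.34)]
scene stand_top [([0.4043, -0.2562, 0.0925], 0.72)]
scene reference_dot [([0.6018, -0.2998, 0.0201], 0.9), ([0.5816, 0.319, 0.0515], 0.59)]
```

carry_out([
  [0.037,-0.0175,-0.008],
  [0.037,-0.0175,-0.008],
  [0.037,-0.0175,-0.008],
  [0.037,-0.0175,-0.008],
  [0.037,-0.0175,-0.008],
  [0.037,-0.0175,-0.008],
  [0.037,-0.0175,-0.008],
  [0.037,-0.0175,-0.008],
  [0.037,-0.0175,-0.008],
  [0.037,-0.0175,-0.008],
  [0.037,-0.0175,-0.008],
  [0.0415,-0.017,-0.007],
  [0,0,0],
  [0,0,0],
], yaw=[-0.6,-0.6,-0.6,-0.6,-0.6,-0.6,-0.6,-0.6,-0.6,-0.6,-0.6,-0.8,0,0], fingers=0)

```text
time: 4.65
ee_pos: [0.5716, 0.3007, 0.15]
eef_rot: [-0.0, 0.183, 0.983, -0.0]
ft_force: [-0.8, -0.3, -0.7]
grip_width: 0.0856
```

Run:
```python
from h import *
state()
s=snap("wrist"); crop(s,"w1.png",0,0,640,480,1)
tips("wrist",["block_blue","block_blue_white","block_blue_black"])
P=cloud(s).reshape(-1,3); m=(P[:,2]>0.046)&(P[:,2]<0.058)&(abs(P[:,0]-0.572)<.08)&(abs(P[:,1]-.3)<.08)
print(m.sum(),cv2.minAreaRect((P[m][:,:2]*1000).astype(np.float32)),np.median(P[m][:,2]))
```

```text
t 4.65 p [0.5716 0.3007 0.15  ] toolY 69.0 F [-0.8 -0.3 -0.7] w 0.0856 q [0.37 0.58 0.05 1.04 0.   0.74]
wrist block_blue [([0.5712, 0.3023, -0.0008], 0.58)]
wrist block_blue_white [([0.5837, 0.3181, 0.0478], 0.67)]
wrist block_blue_black [([0.566, 0.2871, 0.0533], 0.91)]
6484 ((571.416259765625, 302.2369384765625), (54.18019485473633, 39.80698776245117), 68.9518051147461) 0.05191944512360919
```

View pics/w1.png

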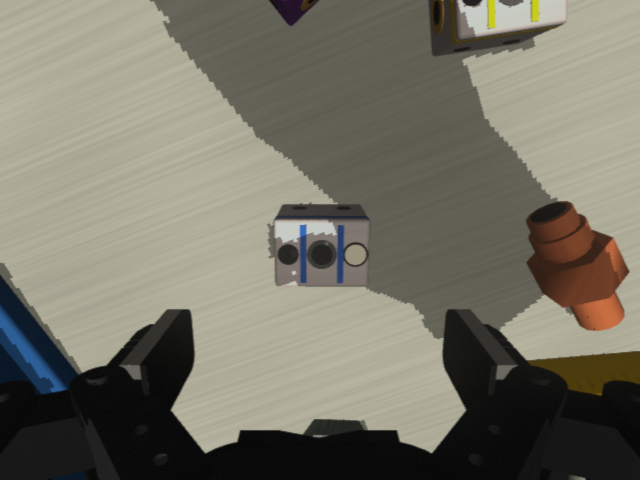

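The wrist view shows the blue block centred at (321,247), aligned with the fingers, and the fit gives 54.2 x 39.8 mm at yaw 69°. I'll descend and grip it.

carry_out([
  [0,0.0015,-0.03],
  [0,0,-0.03],
  [0,0,-0.03],
  [0,0,-0.02],
  [0,0,-0.014],
  [0,0,0],
  [0,0,0],
], yaw=[0,0,0,0,0,0,0])

```text
time: 5.72
ee_pos: [0.5727, 0.3026, 0.0273]
eef_rot: [0.001, 0.182, 0.983, 0.0]
ft_force: [0.6, -0.2, -0.2]
grip_width: 0.0854
```

carry_out([
  [0,0,0],
  [0,0,0],
  [0,0,0],
  [0,0,0],
  [0,0,0],
  [0,0,0],
], yaw=[0,0,0,0,0,0], fingers=255)

```text
time: 6.48
ee_pos: [0.5727, 0.3024, 0.0272]
eef_rot: [0.001, 0.182, 0.983, 0.0]
ft_force: [-1.5, 0.2, 5.1]
grip_width: 0.0536
```

carry_out([
  [0,0,0.025],
  [0,0,0.04],
  [0,0,0.04],
  [0,0,0.033],
  [0.0081,-0.0381,0],
  [0.0081,-0.0381,0],
  [0.0081,-0.0381,0],
  [0.0081,-0.0381,0],
  [0.0081,-0.0381,0],
  [0.0081,-0.0381,0],
  [0.0081,-0.0381,0],
  [0.0081,-0.0381,0],
  [0.0081,-0.0381,0],
  [0.0081,-0.0381,0],
  [0,0,0],
  [0,0,0],
], yaw=[0,0,0,0,2.85,2.85,2.85,2.85,2.85,2.85,2.85,2.85,2.85,2.85,0,0])

```text
time: 8.48
ee_pos: [0.6526, -0.0784, 0.1638]
eef_rot: [-0.001, -0.065, 0.998, 0.0]
ft_force: [0.1, 0.9, -4.0]
grip_width: 0.0532
```

Run:
```python
from h import *
state()
s=snap("top"); crop(s,"t2.png",90,140,490,340,2)
s=snap("wrist"); crop(s,"w2.png",0,0,640,480,1)
```

```text
t 8.47 p [ 0.6526 -0.0784  0.1638] toolY 97.4 F [ 0.1  0.9 -4. ] w 0.0532 q [-0.23  0.59  0.11  1.09  0.   -0.36]
```

View pics/w2.png

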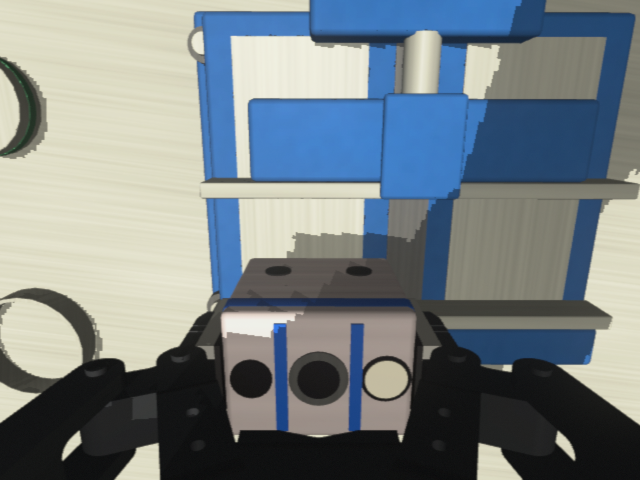

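View pics/t2.png

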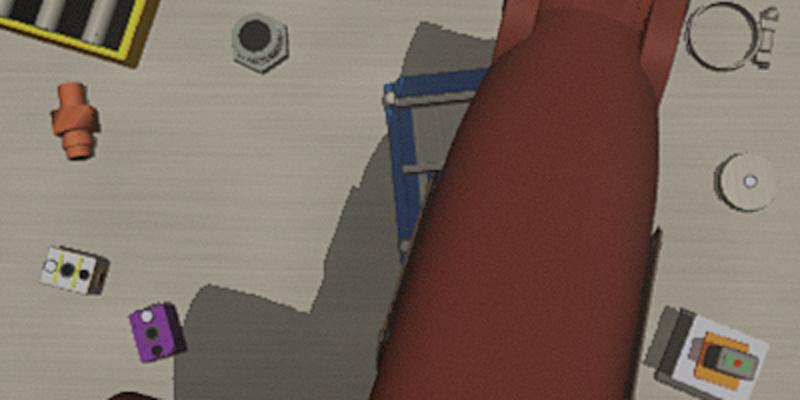

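The wrist view shows the blue block held straight, moving jaw at row ~188, fixed jaw at (510,312), lines level with the block. I'll check the jaw faces from this depth.

Run:
```python
from h import *
s=snap("wrist"); P=cloud(s)
a=np.radians(7.5)
for nm,(u0,v0,u1,v1) in dict(mov_l=(205,170,370,205),mov_r=(480,170,630,205),fix=(450,290,605,345)).items():
    q=P[v0:v1,u0:u1].reshape(-1,3); q=q[(q[:,2]>0.081)&(q[:,2]<0.088)]
    xs=q[:,0]*np.cos(a)+q[:,1]*np.sin(a); ys=-q[:,0]*np.sin(a)+q[:,1]*np.cos(a)
    print(nm,len(q),np.percentile(xs,[1,50,99]).round(4),np.percentile(ys,[1,99]).round(4),q[:,2].mean().round(4))
q=P[165:215,200:640].reshape(-1,3); q=q[(q[:,2]>0.082)&(q[:,2]<0.088)]
# light pixels only (steel plate)
hsv=cv2.cvtColor(s["pixels"],cv2.COLOR_RGB2HSV)
m=(P[...,2]>0.081)&(P[...,2]<0.088)&(hsv[...,1]<70); m[:165]=0; m[350:]=0
for lo,hi in((165,215),(285,345)):
    k=m.copy(); k[:lo]=0;k[hi:]=0
    q=P[k]; c=np.polyfit(q[:,1],q[:,0],1); print(len(q),"slope deg",np.degrees(np.arctan(-c[0])))
o=arm.get_obs()["ee_pos"]; print("tcp x'",o[0]*np.cos(a)+o[1]*np.sin(a),"y'",-o[0]*np.sin(a)+o[1]*np.cos(a))
q=P[300:430,225:410].reshape(-1,3); q=q[(q[:,2]>0.18)&(q[:,2]<0.2)]; xs=q[:,0]*np.cos(a)+q[:,1]*np.sin(a); print("block x'",np.percentile(xs,[1,50,99]),q[:,2].mean())
```

```text
mov_l 3798 [0.5882 0.5959 0.6016] [-0.2179 -0.1375] 0.0832
mov_r 3553 [0.5882 0.5964 0.6021] [-0.0811 -0.0078] 0.0832
fix 4169 [0.666  0.6732 0.6845] [-0.0895 -0.008 ] 0.0828
5800 slope deg 7.299562731361422
2500 slope deg 6.967883353287576
tcp x' 0.6371503596395622 y' -0.1621927360624736
block x' [0.61604846 0.63181504 0.65314488] 0.1884211316233472
```

carry_out([
  [0,0,-0.02],
  [0,0,-0.025],
  [0,0,-0.015],
  [0,0,-0.008],
  [0,0,-0.006],
  [0,0,-0.001],
  [0,0,0],
  [0,0,0],
], yaw=[0,0,0,0,0,0,0,0])

```text
time: 9.62
ee_pos: [0.6535, -0.0789, 0.0898]
eef_rot: [0.0, -0.065, 0.998, -0.0]
ft_force: [0.0, -0.6, -3.0]
grip_width: 0.0532
```

carry_out([
  [0,0,-0.0015],
  [0,0,-0.001],
  [0,0,0],
], yaw=[0,0,0])

```text
time: 10.0
ee_pos: [0.6532, -0.0788, 0.0872]
eef_rot: [0.0, -0.065, 0.998, -0.0]
ft_force: [-2.1, 0.6, 0.4]
grip_width: 0.053
```

carry_out([
  [0,0,0],
  [0,0,0],
  [0,0,0],
  [0,0,0],
  [0,0,0],
], yaw=[0,0,0,0,0], fingers=0)

```text
time: 10.62
ee_pos: [0.6532, -0.0788, 0.0868]
eef_rot: [0.0, -0.065, 0.998, -0.0]
ft_force: [-0.1, 0.6, -0.7]
grip_width: 0.085
```

carry_out([
  [0,0,0.02],
  [0,0,0.03],
  [0,0,0.04],
  [-0.017,0.05,0],
  [-0.017,0.05,0],
  [-0.017,0.05,0],
  [-0.017,0.05,0],
  [-0.017,0.05,0],
  [-0.017,0.05,0],
  [-0.017,0.05,0],
  [-0.017,0.05,0],
  [-0.017,0.05,0],
  [-0.02,0.055,0],
  [0,0,0],
  [0,0,0],
], yaw=[0,0,0,-2,-2,-2,-2,-2,-2,-2,-2,-2,-2.4,0,0])

```text
time: 12.5
ee_pos: [0.48, 0.4261, 0.1766]
eef_rot: [-0.0, 0.112, 0.994, -0.0]
ft_force: [0.6, -0.6, -0.6]
grip_width: 0.0854
```

Run:
```python
from h import *
state()
s=snap("top"); crop(s,"t3.png",90,140,490,340,2)
s=snap("wrist")
tips("wrist",["block_yellow","block_yellow_white","block_yellow_black"])
P=cloud(s).reshape(-1,3); m=(P[:,2]>0.047)&(P[:,2]<0.057)&(abs(P[:,0]-0.479)<.06)&(abs(P[:,1]-.435)<.06)
print(m.sum(),cv2.minAreaRect((P[m][:,:2]*1000).astype(np.float32)),np.median(P[m][:,2]))
```

```text
t 12.5 p [0.48   0.4261 0.1766] toolY 77.1 F [ 0.6 -0.6 -0.6] w 0.0854 q [ 0.61  0.55  0.07  1.09 -0.    0.84]
wrist block_yellow [([0.4153, 0.3394, 0.0029], 0.96), ([0.4829, 0.435, -0.001], 0.72)]
wrist block_yellow_white [([0.485, 0.4564, 0.0519], 0.93), ([0.4345, 0.3443, 0.0573], 0.64)]
wrist block_yellow_black [([0.3975, 0.332, 0.0518], 0.9), ([0.4736, 0.415, 0.0524], 0.63)]
5360 ((479.0953063964844, 435.5948181152344), (54.18457794189453, 40.43365478515625), 77.00768280029297) 0.05191832297834817
```

View pics/t3.png

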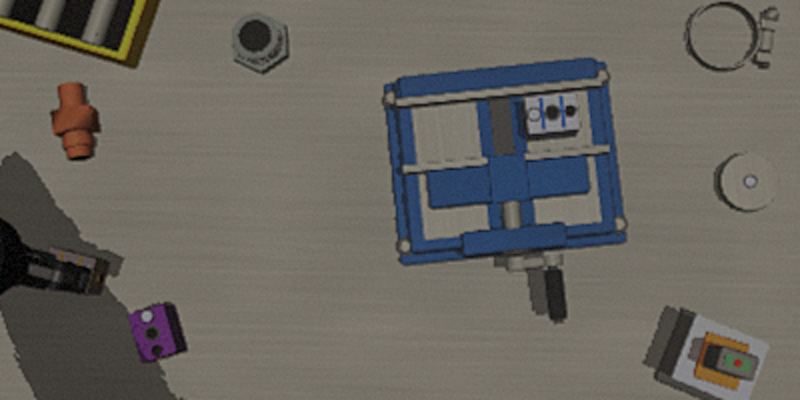

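The top view shows the blue block standing in the right half of the vise at (552,115). Yellow is unmoved, so I'm picking it.

carry_out([
  [-0.0005,0.009,-0.02],
  [0,0,-0.04],
  [0,0,-0.04],
  [0,0,-0.03],
  [0,0,-0.0185],
  [0,0,0],
  [0,0,0],
], yaw=[0,0,0,0,0,0,0])

```text
time: 13.62
ee_pos: [0.4803, 0.4358, 0.0293]
eef_rot: [0.001, 0.113, 0.994, 0.001]
ft_force: [-0.2, 0.4, 0.2]
grip_width: 0.0855
```

carry_out([
  [0,0,0],
  [0,0,0],
  [0,0,0],
  [0,0,0],
  [0,0,0],
  [0,0,0],
], yaw=[0,0,0,0,0,0], fingers=255)

```text
time: 14.38
ee_pos: [0.4803, 0.4358, 0.0295]
eef_rot: [0.001, 0.113, 0.994, 0.001]
ft_force: [-1.0, 0.3, 6.6]
grip_width: 0.0533
```

carry_out([
  [0,0,0.025],
  [0,0,0.04],
  [0,0,0.04],
  [0,0,0.03],
  [0.0133,-0.0343,0],
  [0.0133,-0.0343,0],
  [0.0133,-0.0343,0],
  [0.0133,-0.0343,0],
  [0.0133,-0.0343,0],
  [0.0133,-0.0343,0],
  [0.0133,-0.0343,0],
  [0.0133,-0.0343,0],
  [0.0133,-0.0343,0],
  [0.0133,-0.0343,0],
  [0.0133,-0.0343,0],
  [0.0133,-0.0343,0],
  [0,0,0],
  [0,0,0],
], yaw=[0,0,0,0,1.7,1.7,1.7,1.7,1.7,1.7,1.7,1.7,1.7,1.7,1.7,1.7,0,0])

```text
time: 16.62
ee_pos: [0.6387, 0.0239, 0.1629]
eef_rot: [-0.001, -0.065, 0.998, 0.0]
ft_force: [-0.3, 0.2, -4.8]
grip_width: 0.0529
```

Run:
```python
from h import *
state()
s=snap("wrist"); crop(s,"w3.png",0,0,640,480,1)
P=cloud(s); a=np.radians(7.5)
q=P[300:430,225:410].reshape(-1,3); q=q[(q[:,2]>0.18)&(q[:,2]<0.2)]; xs=q[:,0]*np.cos(a)+q[:,1]*np.sin(a); print("block x'",np.percentile(xs,[1,50,99]),q[:,2].mean())
```

```text
t 16.62 p [0.6387 0.0239 0.1629] toolY 97.4 F [-0.3  0.2 -4.8] w 0.0529 q [-0.08  0.56  0.04  1.06  0.   -0.21]
block x' [0.61516644 0.63224914 0.65405659] 0.1852332970390274
```

View pics/w3.png

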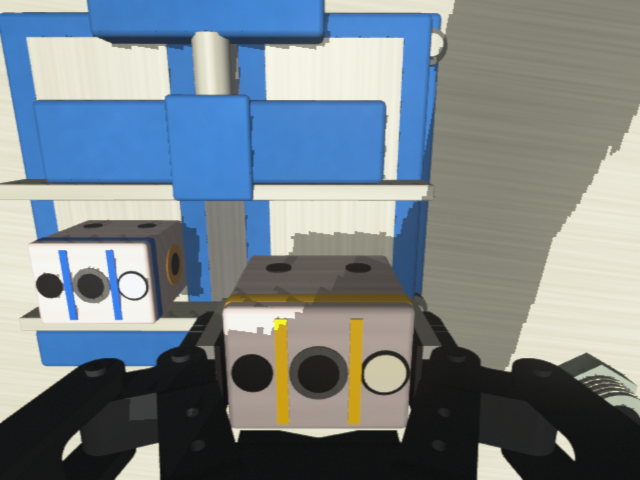

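Yellow block is held level above the left bay, and blue stands upright at (110,275) between the jaws. I'm lowering it.

carry_out([
  [0,0,-0.02],
  [0,0,-0.025],
  [0,0,-0.013],
  [0,0,-0.006],
  [0,0,-0.006],
  [0,0,-0.001],
  [0,0,0],
  [0,0,0],
], yaw=[0,0,0,0,0,0,0,0])

```text
time: 17.68
ee_pos: [0.6395, 0.0235, 0.0927]
eef_rot: [0.0, -0.065, 0.998, -0.0]
ft_force: [-0.8, 0.5, -3.5]
grip_width: 0.0533
```

carry_out([
  [0,0,-0.0015],
  [0,0,-0.0015],
  [0,0,0],
], yaw=[0,0,0])

```text
time: 18.05
ee_pos: [0.6393, 0.0236, 0.0895]
eef_rot: [0.0, -0.065, 0.998, -0.0]
ft_force: [-1.0, -1.1, 0.2]
grip_width: 0.0533
```

carry_out([
  [0,0,0],
  [0,0,0],
  [0,0,0],
  [0,0,0],
  [0,0,0],
], yaw=[0,0,0,0,0], fingers=0)

```text
time: 18.68
ee_pos: [0.6393, 0.0236, 0.0893]
eef_rot: [0.0, -0.065, 0.998, -0.0]
ft_force: [-0.2, -0.1, -1.0]
grip_width: 0.0854
```

carry_out([
  [0,0,0.02],
  [0,0,0.03],
  [0,0,0.04],
  [-0.03,-0.019,0],
  [-0.03,-0.019,0],
  [-0.03,-0.019,0],
  [-0.03,-0.018,0],
  [-0.03,-0.018,0],
  [-0.0275,-0.018,0],
  [0,0,0],
  [0,0,0],
], yaw=[0,0,0,0,0,0,0,0,0,0,0])

```text
time: 20.05
ee_pos: [0.4624, -0.0874, 0.1796]
eef_rot: [0.001, -0.065, 0.998, -0.0]
ft_force: [1.1, 1.2, 0.3]
grip_width: 0.0854
```

Run:
```python
from h import *
state()
s=snap("wrist"); crop(s,"w4.png",0,0,640,480,1)
tips("wrist",["crank_grip"]); 
P=cloud(s); a=np.radians(7.5)
g=s["pixels"].max(2)
X=P[...,0]*np.cos(a)+P[...,1]*np.sin(a); Y=-P[...,0]*np.sin(a)+P[...,1]*np.cos(a)
m=(g<60)&(abs(X-0.45)<.04)&(abs(Y+0.147)<.03)&(P[...,2]>0.07)&(P[...,2]<0.11)
print(m.sum(),np.percentile(X[m],[2,50,98]),np.percentile(Y[m],[2,50,98]),np.percentile(P[m][:,2],[5,50,98]))
s=snap("top"); crop(s,"t4.png",270,150,420,310,4);
```

```text
t 20.05 p [ 0.4624 -0.0874  0.1796] toolY 97.5 F [1.1 1.2 0.3] w 0.0854 q [-0.34  0.24 -0.41  0.92  0.   -0.47]
wrist crank_grip [([0.47, -0.0878, 0.0814], 0.86)]
3574 [0.42509651 0.45336628 0.48138191] [-0.15672745 -0.1467955  -0.12474337] [0.07751237 0.08940558 0.09206804]
```

View pics/w4.png

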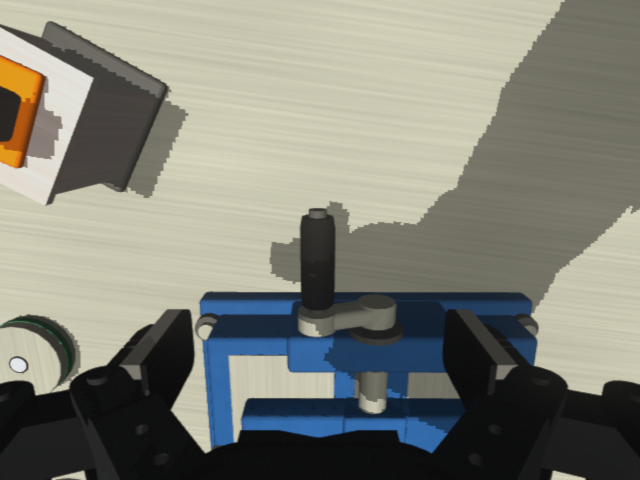

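View pics/t4.png

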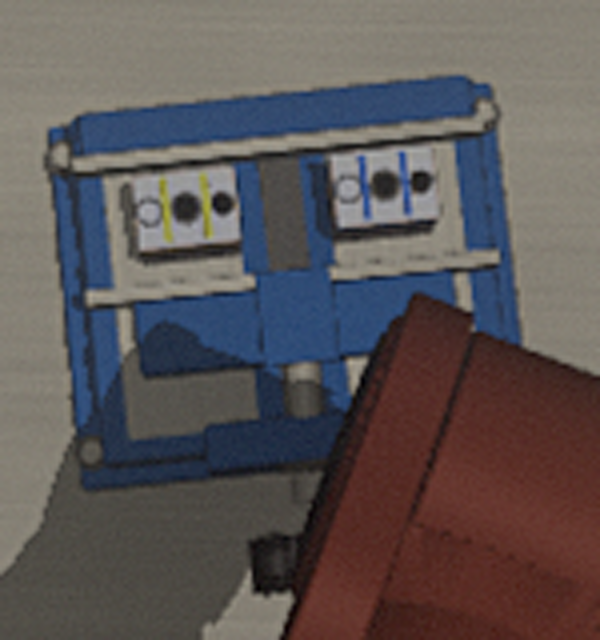

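Both blocks stand in the vise (yellow (185,210), blue (385,185)). The wrist view shows the crank handle at (318,260), pointing at the camera's upper side. Measured handle top is z 0.092, so the centre is about 0.082 and the angle about 71°. I'm descending and pinching it.

carry_out([
  [0,-0.0005,-0.03],
  [0,0,-0.03],
  [0,0,-0.02],
  [0,0,-0.0115],
  [0,0,-0.0065],
  [0,0,0],
  [0,0,0],
], yaw=[0,0,0,0,0,0,0])

```text
time: 21.08
ee_pos: [0.4623, -0.088, 0.0819]
eef_rot: [0.0, -0.065, 0.998, -0.0]
ft_force: [-0.9, 0.3, 0.0]
grip_width: 0.0851
```

carry_out([
  [0,0,0],
  [0,0,0],
  [0,0,0],
  [0,0,0],
  [0,0,0],
  [0,0,0],
  [0,0,0],
], yaw=[0,0,0,0,0,0,0], fingers=255)

```text
time: 21.95
ee_pos: [0.4618, -0.088, 0.0814]
eef_rot: [0.0, -0.065, 0.998, -0.0]
ft_force: [-0.4, -1.6, 4.2]
grip_width: 0.0183
```

Run:
```python
from h import *
state()
a=np.radians(7.5)
o=arm.get_obs()["ee_pos"]; print("x'",o[0]*np.cos(a)+o[1]*np.sin(a),"y'",-o[0]*np.sin(a)+o[1]*np.cos(a))
t=np.radians(71+18*np.arange(0,21)); yy=-0.038*np.sin(t); zz=0.038*np.cos(t)
d=np.stack([-np.sin(a)*np.diff(yy),np.cos(a)*np.diff(yy),np.diff(zz)],1)
print(d.round(4).tolist())
```

```text
t 21.95 p [ 0.4618 -0.088   0.0814] toolY 97.5 F [-0.4 -1.6  4.2] w 0.0183 q [-0.34  0.36 -0.54  0.67 -0.   -0.47]
x' 0.4463797288787472 y' -0.14755662471759462
[[0.0003, -0.002, -0.0117], [-0.0002, 0.0016, -0.0118], [-0.0007, 0.0052, -0.0107], [-0.0011, 0.0082, -0.0086], [-0.0014, 0.0104, -0.0056], [-0.0015, 0.0116, -0.0021], [-0.0015, 0.0117, 0.0017], [-0.0014, 0.0106, 0.0052], [-0.0011, 0.0085, 0.0083], [-0.0007, 0.0055, 0.0105], [-0.0003, 0.002, 0.0117], [0.0002, -0.0016, 0.0118], [0.0007, -0.0052, 0.0107], [0.0011, -0.0082, 0.0086], [0.0014, -0.0104, 0.0056], [0.0015, -0.0116, 0.0021], [0.0015, -0.0117, -0.0017], [0.0014, -0.0106, -0.0052], [0.0011, -0.0085, -0.0083], [0.0007, -0.0055, -0.0105]]
```

carry_out([
  [0.0003,-0.002,-0.0117],
  [-0.0002,0.0016,-0.0118],
  [-0.0007,0.0052,-0.0107],
  [-0.0011,0.0082,-0.0086],
  [-0.0014,0.0104,-0.0056],
  [0,0,0],
], yaw=[0,0,0,0,0,0])

```text
time: 22.7
ee_pos: [0.4586, -0.0629, 0.033]
eef_rot: [0.0, -0.066, 0.998, 0.001]
ft_force: [-2.5, 5.8, 11.5]
grip_width: 0.0178
```

Run:
```python
from h import *
state()
a=np.radians(7.5)
o=arm.get_obs()["ee_pos"]; print("x'",o[0]*np.cos(a)+o[1]*np.sin(a),"y'",-o[0]*np.sin(a)+o[1]*np.cos(a))
s=snap("scene"); crop(s,"s5.png",230,200,390,340,4)
s=snap("wrist"); crop(s,"w5.png",0,0,640,480,1)
```

```text
t 22.7 p [ 0.4586 -0.0629  0.033 ] toolY 97.5 F [-2.5  5.8 11.5] w 0.0178 q [-0.3   0.42 -0.61  0.54  0.   -0.43]
x' 0.4464841982263642 y' -0.12223290885513108
```

View pics/w5.png

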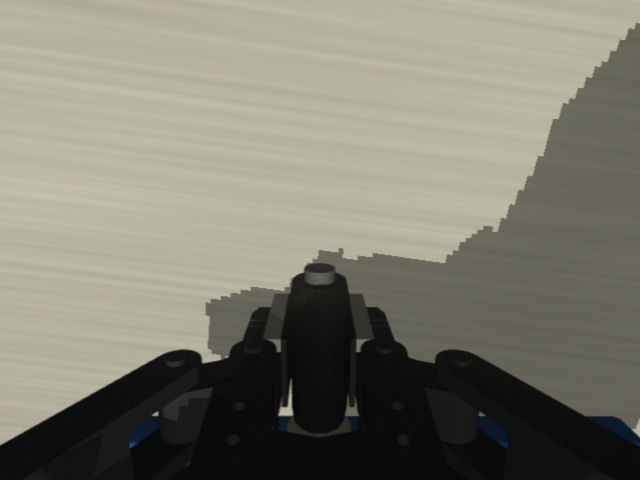

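carry_out([
  [-0.0015,0.0116,-0.0011],
  [-0.0015,0.0117,0.0017],
  [-0.0014,0.0106,0.0052],
  [-0.0011,0.0085,0.0083],
  [-0.0007,0.0055,0.0105],
  [0,0,0],
], yaw=[0,0,0,0,0,0])

```text
time: 23.55
ee_pos: [0.4526, -0.0163, 0.058]
eef_rot: [0.0, -0.065, 0.998, -0.0]
ft_force: [-1.2, -2.0, 4.7]
grip_width: 0.0178
```

Run:
```python
from h import *
state()
a=np.radians(7.5)
o=arm.get_obs()["ee_pos"]; print("x'",o[0]*np.cos(a)+o[1]*np.sin(a),"y'",-o[0]*np.sin(a)+o[1]*np.cos(a))
s=snap("top"); crop(s,"t5.png",270,150,420,310,4)
```

```text
t 23.55 p [ 0.4526 -0.0163  0.058 ] toolY 97.5 F [-1.2 -2.   4.7] w 0.0178 q [-0.2   0.37 -0.61  0.59  0.   -0.33]
x' 0.44656351564418967 y' -0.0752178239392717
```

View pics/t5.png

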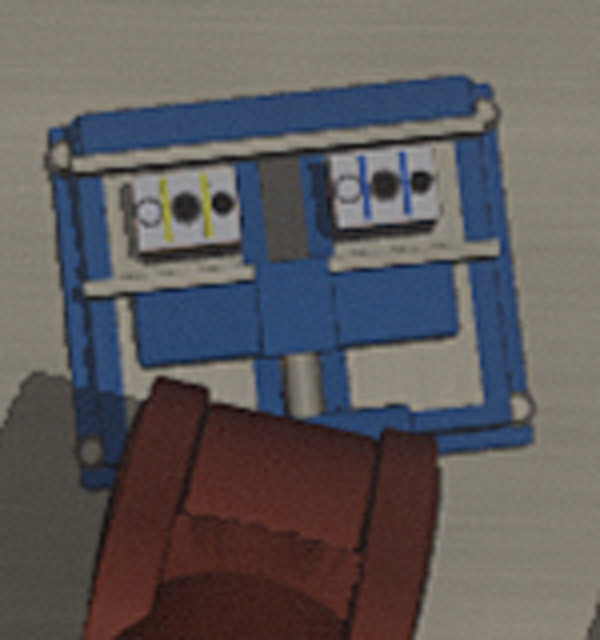

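The moving jaw has advanced about 5 mm after half a turn, as expected. Cranking one full turn more.

carry_out([
  [-0.0003,0.002,0.0117],
  [0.0002,-0.0016,0.0118],
  [0.0007,-0.0052,0.0107],
  [0.0011,-0.0082,0.0086],
  [0.0014,-0.0104,0.0056],
  [0.0015,-0.0116,0.0021],
  [0.0015,-0.0117,-0.0017],
  [0.0014,-0.0106,-0.0052],
  [0.0011,-0.0085,-0.0083],
  [0.0007,-0.0055,-0.0105],
  [0.0003,-0.002,-0.0117],
  [-0.0002,0.0016,-0.0118],
  [-0.0007,0.0052,-0.0107],
  [-0.0011,0.0082,-0.0086],
  [-0.0014,0.0104,-0.0056],
  [-0.0015,0.0116,-0.0021],
  [-0.0015,0.0117,0.0017],
  [-0.0014,0.0106,0.0052],
  [-0.0011,0.0085,0.0083],
  [-0.0007,0.0055,0.0105],
], yaw=[0,0,0,0,0,0,0,0,0,0,0,0,0,0,0,0,0,0,0,0])

```text
time: 26.1
ee_pos: [0.4525, -0.0164, 0.0576]
eef_rot: [-0.0, -0.065, 0.998, -0.0]
ft_force: [4.0, -6.5, -4.9]
grip_width: 0.0181
```

Run:
```python
from h import *
state()
a=np.radians(7.5)
o=arm.get_obs()["ee_pos"]; print("x'",o[0]*np.cos(a)+o[1]*np.sin(a),"y'",-o[0]*np.sin(a)+o[1]*np.cos(a))
s=snap("top"); crop(s,"t6.png",270,150,420,310,4)
P=cloud(s)[150:310,270:420].reshape(-1,3); q=P[(P[:,2]>0.079)&(P[:,2]<0.087)]
xs=q[:,0]*np.cos(a)+q[:,1]*np.sin(a)
h,e=np.histogram(xs,bins=np.arange(0.58,0.70,0.003)); print([(round(float(x),3),int(n)) for x,n in zip(e,h) if n])
```

```text
t 26.1 p [ 0.4525 -0.0164  0.0576] toolY 97.5 F [ 4.  -6.5 -4.9] w 0.0181 q [-0.2   0.37 -0.61  0.59 -0.   -0.33]
x' 0.44652727450750024 y' -0.07533467612313952
[(0.58, 87), (0.583, 93), (0.586, 78), (0.589, 83), (0.592, 91), (0.595, 86), (0.598, 88), (0.601, 91), (0.604, 94), (0.607, 95), (0.61, 128), (0.613, 120), (0.616, 85), (0.625, 1), (0.628, 1), (0.634, 1), (0.637, 1), (0.643, 1), (0.646, 1), (0.664, 44), (0.667, 130), (0.67, 124), (0.673, 89), (0.676, 105), (0.679, 80), (0.682, 104), (0.685, 90), (0.688, 104), (0.691, 95), (0.694, 90)]
```

View pics/t6.png

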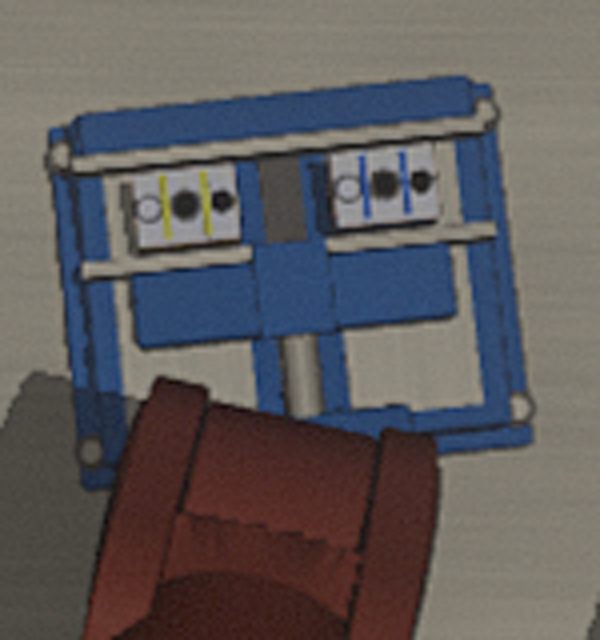

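carry_out([
  [-0.0003,0.002,0.0117],
  [0.0002,-0.0016,0.0118],
  [0.0007,-0.0052,0.0107],
  [0.0011,-0.0082,0.0086],
  [0.0014,-0.0104,0.0056],
  [0.0015,-0.0116,0.0021],
  [0.0015,-0.0117,-0.0017],
  [0.0014,-0.0106,-0.0052],
  [0.0011,-0.0085,-0.0083],
  [0.0007,-0.0055,-0.0105],
  [0.0003,-0.002,-0.0117],
  [-0.0002,0.0016,-0.0118],
  [-0.0007,0.0052,-0.0107],
  [-0.0011,0.0082,-0.0086],
  [0,0,0],
], yaw=[0,0,0,0,0,0,0,0,0,0,0,0,0,0,0])

```text
time: 28.02
ee_pos: [0.46, -0.0742, 0.0389]
eef_rot: [-0.0, -0.065, 0.998, 0.0]
ft_force: [3.5, 5.5, -3.4]
grip_width: 0.0178
```

Run:
```python
from h import *
state()
a=np.radians(7.5)
o=arm.get_obs()["ee_pos"]; print("x'",o[0]*np.cos(a)+o[1]*np.sin(a),"y'",-o[0]*np.sin(a)+o[1]*np.cos(a))
s=snap("top"); crop(s,"t7.png",270,150,420,310,4)
P=cloud(s)[150:310,270:420].reshape(-1,3); q=P[(P[:,2]>0.079)&(P[:,2]<0.087)]
xs=q[:,0]*np.cos(a)+q[:,1]*np.sin(a)
h,e=np.histogram(xs,bins=np.arange(0.61,0.68,0.002)); print([(round(float(x),3),int(n)) for x,n in zip(e,h) if n])
# fine rows from 143 deg on, 6 deg each
t=np.radians(143+6*np.arange(0,31)); yy=-0.038*np.sin(t); zz=0.038*np.cos(t)
d=np.stack([-np.sin(a)*np.diff(yy),np.cos(a)*np.diff(yy),np.diff(zz)],1)
print(d.round(4).tolist())
```

```text
t 28.02 p [ 0.46   -0.0742  0.0389] toolY 97.5 F [ 3.5  5.5 -3.4] w 0.0178 q [-0.32  0.42 -0.6   0.56  0.   -0.45]
x' 0.44634841453120894 y' -0.13356486456911176
[(0.61, 62), (0.612, 59), (0.614, 53), (0.616, 78), (0.618, 86), (0.62, 86), (0.622, 77), (0.624, 43), (0.628, 1), (0.636, 1), (0.638, 1), (0.64, 1), (0.644, 1), (0.648, 1), (0.664, 5), (0.666, 45), (0.668, 48), (0.67, 79), (0.672, 89), (0.674, 56), (0.676, 61), (0.678, 68)]
[[-0.0004, 0.0033, -0.0022], [-0.0005, 0.0035, -0.0019], [-0.0005, 0.0037, -0.0015], [-0.0005, 0.0038, -0.0011], [-0.0005, 0.0039, -0.0007], [-0.0005, 0.0039, -0.0003], [-0.0005, 0.0039, 0.0001], [-0.0005, 0.0039, 0.0006], [-0.0005, 0.0038, 0.001], [-0.0005, 0.0037, 0.0014], [-0.0005, 0.0035, 0.0017], [-0.0004, 0.0033, 0.0021], [-0.0004, 0.0031, 0.0024], [-0.0004, 0.0028, 0.0028], [-0.0003, 0.0025, 0.003], [-0.0003, 0.0022, 0.0033], [-0.0002, 0.0019, 0.0035], [-0.0002, 0.0015, 0.0037], [-0.0001, 0.0011, 0.0038], [-0.0001, 0.0007, 0.0039], [-0.0, 0.0003, 0.004], [0.0, -0.0001, 0.004], [0.0001, -0.0005, 0.0039], [0.0001, -0.001, 0.0039], [0.0002, -0.0013, 0.0037], [0.0002, -0.0017, 0.0036], [0.0003, -0.0021, 0.0034], [0.0003, -0.0024, 0.0031], [0.0004, -0.0027, 0.0029], [0.0004, -0.003, 0.0026]]
```

View pics/t7.png

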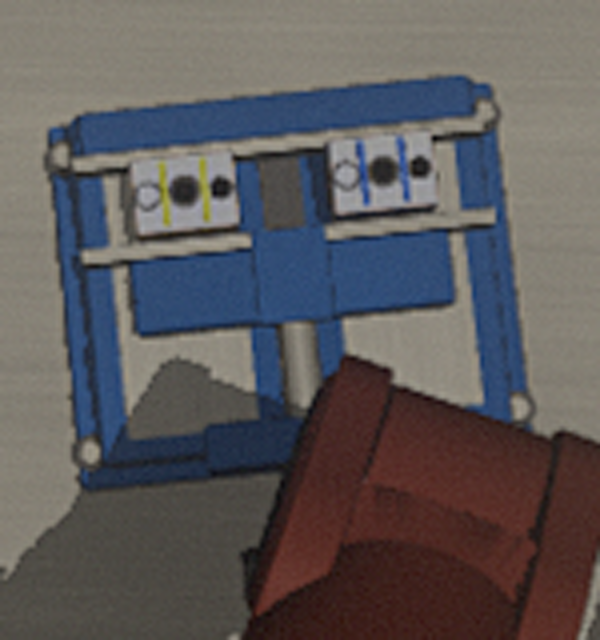

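carry_out([
  [-0.0004,0.0033,-0.0022],
  [-0.0005,0.0035,-0.0019],
  [-0.0005,0.0037,-0.0015],
  [-0.0005,0.0038,-0.0011],
  [-0.0005,0.0039,-0.0007],
  [-0.0005,0.0039,-0.0003],
  [-0.0005,0.0039,0.0001],
  [-0.0005,0.0039,0.0006],
  [-0.0005,0.0038,0.001],
  [0,0,0],
], yaw=[0,0,0,0,0,0,0,0,0,0])

```text
time: 29.32
ee_pos: [0.4558, -0.0416, 0.0334]
eef_rot: [0.0, -0.065, 0.998, -0.001]
ft_force: [2.2, -3.2, -0.5]
grip_width: 0.0181
```

carry_out([
  [-0.0005,0.0037,0.0014],
  [-0.0005,0.0035,0.0017],
  [0,0,0],
], yaw=[0,0,0])

```text
time: 29.7
ee_pos: [0.4549, -0.0342, 0.0365]
eef_rot: [0.0, -0.065, 0.998, -0.0]
ft_force: [2.1, -3.3, -1.5]
grip_width: 0.0182
```

carry_out([
  [-0.0004,0.0033,0.0021],
  [0,0,0],
], yaw=[0,0])

```text
time: 29.95
ee_pos: [0.4544, -0.0308, 0.0386]
eef_rot: [0.0, -0.065, 0.998, -0.0]
ft_force: [3.2, -2.3, -1.9]
grip_width: 0.0178
```

carry_out([
  [-0.0004,0.0031,0.0024],
  [0,0,0],
], yaw=[0,0])

```text
time: 30.2
ee_pos: [0.454, -0.0278, 0.041]
eef_rot: [0.0, -0.065, 0.998, -0.0]
ft_force: [3.5, -3.5, -4.4]
grip_width: 0.0181
```

carry_out([
  [-0.0004,0.0028,0.0028],
  [0,0,0],
], yaw=[0,0])

```text
time: 30.45
ee_pos: [0.4536, -0.0251, 0.0436]
eef_rot: [0.0, -0.065, 0.998, -0.0]
ft_force: [5.3, -5.2, -7.8]
grip_width: 0.0177
```

carry_out([
  [-0.0003,0.0025,0.003],
  [0,0,0],
], yaw=[0,0])

```text
time: 30.7
ee_pos: [0.4534, -0.0228, 0.0464]
eef_rot: [-0.0, -0.065, 0.998, -0.0]
ft_force: [6.3, -5.2, -13.3]
grip_width: 0.0181
```

Run:
```python
from h import *
state()
a=np.radians(7.5)
o=arm.get_obs()["ee_pos"]; print("x'",o[0]*np.cos(a)+o[1]*np.sin(a),"y'",-o[0]*np.sin(a)+o[1]*np.cos(a))
s=snap("top"); crop(s,"t8.png",270,150,420,310,4)
```

```text
t 30.7 p [ 0.4534 -0.0228  0.0464] toolY 97.5 F [  6.3  -5.2 -13.3] w 0.0181 q [-0.21  0.39 -0.62  0.56 -0.   -0.34]
x' 0.446505241434225 y' -0.08177635136898136
```

View pics/t8.png

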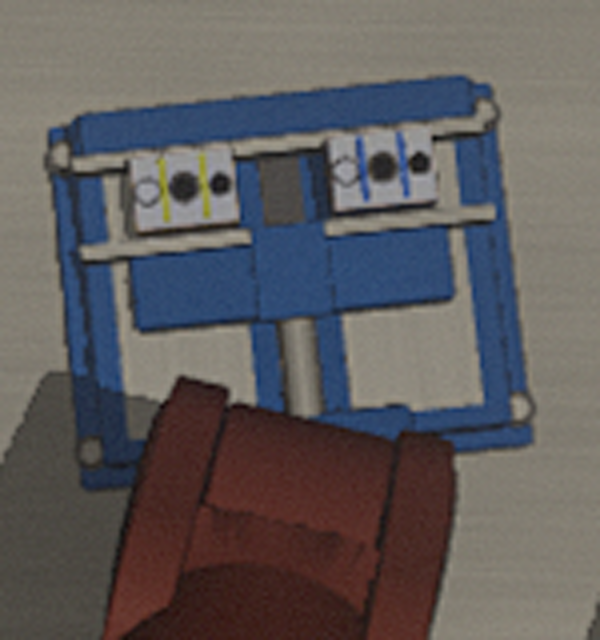

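carry_out([
  [-0.0001,0.0011,0.0017],
  [0,0,0],
  [0,0,0],
], yaw=[0,0,0])

```text
time: 31.12
ee_pos: [0.4532, -0.0218, 0.0478]
eef_rot: [-0.0, -0.065, 0.998, -0.0]
ft_force: [6.9, -5.9, -16.5]
grip_width: 0.0183
```

carry_out([
  [0,0,0],
  [0,0,0],
  [0,0,0],
  [0,0,0],
  [0,0,0],
], yaw=[0,0,0,0,0], fingers=0)

```text
time: 31.75
ee_pos: [0.453, -0.0211, 0.0486]
eef_rot: [-0.0, -0.065, 0.998, 0.0]
ft_force: [-0.8, -0.8, 0.5]
grip_width: 0.0856
```

carry_out([
  [0,0,0.03],
  [0,0,0.05],
  [0,0,0.05],
  [0,-0.04,0.05],
  [-0.01,-0.045,0.02],
  [-0.01,-0.045,0],
  [-0.01,-0.045,0],
  [-0.01,-0.045,0],
  [0,0,0],
  [0,0,0],
], yaw=[0,0,0,0,0,0,0,0,0,0])

```text
time: 33.0
ee_pos: [0.4129, -0.2398, 0.2472]
eef_rot: [-0.0, -0.065, 0.998, 0.0]
ft_force: [0.5, -0.1, -0.8]
grip_width: 0.0854
```

Run:
```python
from h import *
state()
s=snap("top"); crop(s,"t9.png",270,150,420,310,4)
s=snap("wrist"); crop(s,"w9.png",0,0,640,480,1)
tips("wrist",["pen","stand_top","reference_dot"])
s=snap("scene"); crop(s,"s9.png",150,200,390,340,3); tips("scene",["pen","stand_top","reference_dot"])
```

```text
t 33.0 p [ 0.4129 -0.2398  0.2472] toolY 97.4 F [ 0.5 -0.1 -0.8] w 0.0854 q [-0.68  0.2  -0.27  1.1   0.   -0.81]
wrist pen [([0.4019, -0.2596, 0.0973], 0.65)]
wrist stand_top []
wrist reference_dot [([0.5976, -0.3036, 0.023], 0.71)]
scene pen [([0.4007, -0.2503, 0.0943], 0.96), ([0.651, 0.0055, 0.109], 0.56)]
scene stand_top [([0.4057, -0.2595, 0.093], 0.87)]
scene reference_dot [([0.5974, -0.3027, 0.0199], 0.83)]
```

View pics/w9.png

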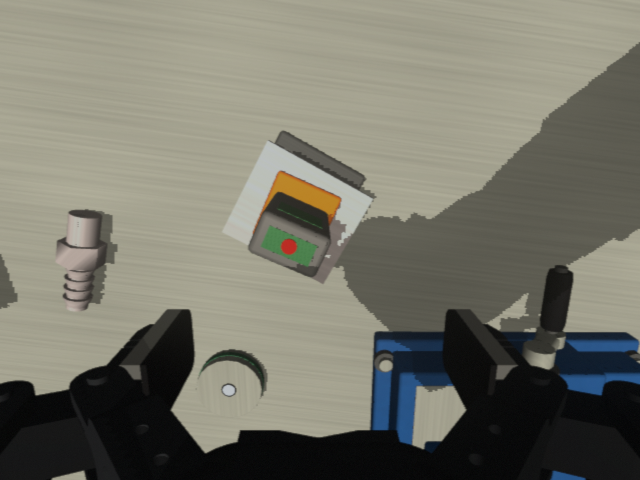

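View pics/s9.png

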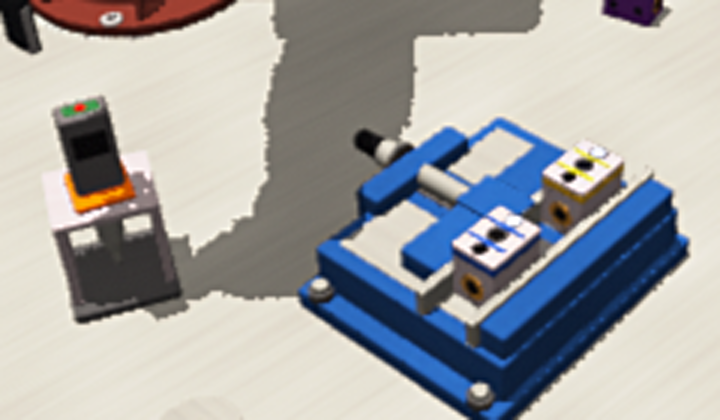

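View pics/t9.png

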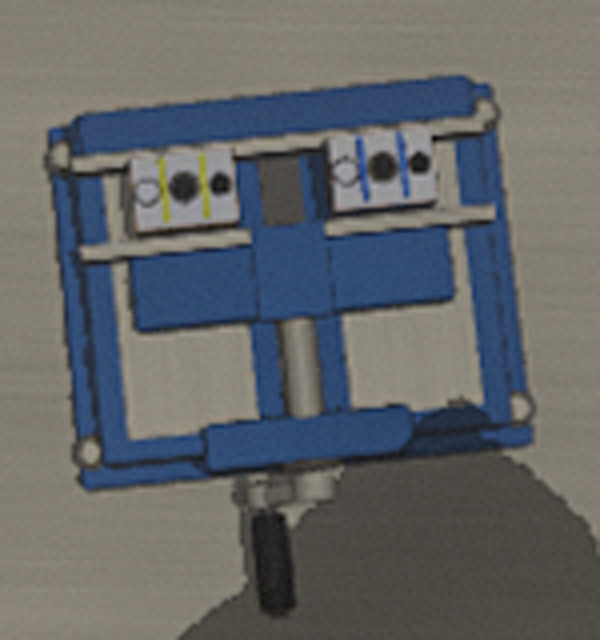

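Both blocks sit between the closed jaws and the crank handle rests lower left at (272,560). In the wrist view the pen is at (290,240) and the reference dot at (229,390). I'm measuring the pen, stand and block dots now.

Run:
```python
from h import *
s=snap("wrist"); P=cloud(s).reshape(-1,3)
near=(abs(P[:,0]-0.403)<.07)&(abs(P[:,1]+0.255)<.07)
for nm,lo,hi in (("top",0.166,0.185),("collar",0.0985,0.104),("plate",0.088,0.0975)):
    m=near&(P[:,2]>lo)&(P[:,2]<hi); q=P[m]; print(nm,m.sum(),cv2.minAreaRect((q[:,:2]*1000).astype(np.float32)),np.median(q[:,2]),q.mean(0))
s=snap("top"); P=cloud(s).reshape(-1,3)
near=(abs(P[:,0]-0.403)<.07)&(abs(P[:,1]+0.255)<.07)
for nm,lo,hi in (("top",0.166,0.185),("all",0.088,0.105)):
    m=near&(P[:,2]>lo)&(P[:,2]<hi); q=P[m]; print(nm,m.sum(),cv2.minAreaRect((q[:,:2]*1000).astype(np.float32)),np.median(q[:,2]),q.mean(0))
tips("top",["block_yellow","block_yellow_white","block_yellow_black","block_blue","block_blue_white","block_blue_black","pen","stand_top","reference_dot"])
for c in ((0.65,0.006),(0.66,-0.08)):
    m=(abs(P[:,0]-c[0])<.05)&(abs(P[:,1]-c[1])<.05)&(P[:,2]>0.104)&(P[:,2]<0.12); q=P[m]; print(m.sum(),cv2.minAreaRect((q[:,:2]*1000).astype(np.float32)),np.median(q[:,2]),q.mean(0))
```

```text
top 3431 ((403.19476318359375, -255.52484130859375), (37.98677444458008, 24.490272521972656), 73.4197998046875) 0.17271395281438093 [ 0.40194474 -0.25554731  0.17252227]
collar 1502 ((402.6195068359375, -255.33277893066406), (46.01713180541992, 47.009761810302734), 73.3858871459961) 0.10066869067910514 [ 0.3875619  -0.25261659  0.10061597]
plate 5808 ((403.31219482421875, -255.47323608398438), (80.23619079589844, 70.31716918945312), 68.76065826416016) 0.09476564089514314 [ 0.39386298 -0.25616797  0.09474049]
top 1 ((417.5375671386719, -240.6465606689453), (0.0, 0.0), 0.0) 0.16635838429599548 [ 0.41753757 -0.24064656  0.16635838]
all 441 ((404.1234436035156, -255.87088012695312), (81.10813903808594, 70.19347381591797), 68.88777923583984) 0.09386808823141046 [ 0.40659305 -0.24693838  0.09426388]
top block_yellow [([0.6488, 0.0232, 0.0588], 0.82), ([0.4177, 0.3378, -0.0022], 0.7)]
top block_yellow_white [([0.6458, 0.0437, 0.114], 0.96), ([0.4357, 0.3463, 0.053], 0.91)]
top block_yellow_black [([0.6481, 0.0044, 0.1118], 0.89), ([0.3986, 0.3302, 0.0518], 0.61)]
top block_blue [([0.6589, -0.077, 0.0587], 0.77)]
top block_blue_white [([0.6606, -0.0546, 0.1151], 0.89), ([0.6642, -0.096, 0.1086], 0.73)]
top block_blue_black []
top pen [([0.4005, -0.2528, 0.0968], 0.62)]
top stand_top [([0.4027, -0.2538, 0.0952], 0.96)]
top reference_dot [([0.6023, -0.3026, 0.0224], 0.84)]
504 ((648.7413940429688, 24.126739501953125), (40.674068450927734, 54.37665557861328), 7.823624134063721) 0.11016791782757396 [0.64837768 0.02407182 0.11029247]
509 ((662.020751953125, -78.29103088378906), (40.48286437988281, 54.73933029174805), 7.066379547119141) 0.11041031367663856 [ 0.66139898 -0.07806712  0.11032195]
```

Pen: centre (0.403,-0.2555), flats 24.5 mm apart, long side heading 73.4°; the stand is centred at the same place. I'm turning the tool +66°, then descending.

carry_out([
  [-0.0014,-0.0022,0],
  [-0.0014,-0.0022,0],
  [-0.0014,-0.0022,0],
  [-0.0014,-0.0022,0],
  [-0.0014,-0.0023,0],
  [-0.0014,-0.0023,0],
  [-0.0015,-0.0023,0],
  [0,0,0],
  [0,0,0],
], yaw=[9.4,9.4,9.4,9.4,9.4,9.5,9.5,0,0])

```text
time: 35.12
ee_pos: [0.4032, -0.2558, 0.2474]
eef_rot: [0.0, -0.597, 0.802, 0.0]
ft_force: [-0.1, -0.1, 0.5]
grip_width: 0.0852
```

Run:
```python
from h import *
state()
s=snap("wrist"); crop(s,"w10.png",0,0,640,480,1)
P=cloud(s).reshape(-1,3)
near=(abs(P[:,0]-0.403)<.07)&(abs(P[:,1]+0.255)<.07)
m=near&(P[:,2]>.166)&(P[:,2]<.185); q=P[m]; print(m.sum(),cv2.minAreaRect((q[:,:2]*1000).astype(np.float32)),np.median(q[:,2]),q.mean(0))
```

```text
t 35.12 p [ 0.4032 -0.2558  0.2474] toolY 163.3 F [-0.1 -0.1  0.5] w 0.0852 q [-0.72  0.2  -0.27  1.1   0.   -2.  ]
3260 ((403.0650329589844, -256.28521728515625), (37.74250793457031, 24.064414978027344), 72.93095397949219) 0.17277733717651933 [ 0.40265815 -0.25740624  0.17258812]
```

View pics/w10.png

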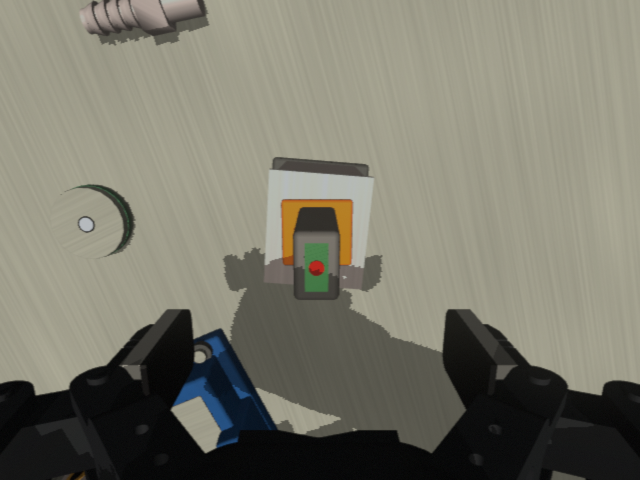

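The pen is centred at (317,265) between the fingers, flats parallel to the pads. Descending and gripping.

carry_out([
  [0,0,-0.03],
  [0,0,-0.03],
  [0,0,-0.03],
  [0,0,-0.014],
  [0,0,-0.006],
  [0,0,0],
  [0,0,0],
], yaw=[0,0,0,0,0,0,0])

```text
time: 36.05
ee_pos: [0.4037, -0.2563, 0.1382]
eef_rot: [0.0, -0.598, 0.801, -0.001]
ft_force: [0.6, -0.6, 0.1]
grip_width: 0.0853
```

carry_out([
  [0,0,0],
  [0,0,0],
  [0,0,0],
  [0,0,0],
  [0,0,0],
  [0,0,0],
  [0,0,0],
], yaw=[0,0,0,0,0,0,0], fingers=255)

```text
time: 36.92
ee_pos: [0.4032, -0.256, 0.1376]
eef_rot: [0.0, -0.598, 0.801, -0.0]
ft_force: [0.1, 0.6, 5.1]
grip_width: 0.0234
```

Run:
```python
from h import *
state()
```

```text
t 36.92 p [ 0.4032 -0.256   0.1376] toolY 163.5 F [0.1 0.6 5.1] w 0.0234 q [-0.72  0.3  -0.45  0.82  0.   -2.  ]
```

carry_out([
  [0,0,0.02],
  [0,0,0.04],
  [0,0,0.04],
  [0,0,0.03],
  [0.0395,-0.009,0.01],
  [0.0395,-0.009,0],
  [0.0395,-0.009,0],
  [0.0395,-0.009,0],
  [0.0,0.0,0],
  [0,0,0],
], yaw=[0,0,0,0,0,0,0,0,0,0])

```text
time: 38.17
ee_pos: [0.5606, -0.2916, 0.2766]
eef_rot: [-0.0, -0.598, 0.801, 0.001]
ft_force: [-0.8, -0.8, -1.3]
grip_width: 0.0234
```

Run:
```python
from h import *
state()
s=snap("wrist"); crop(s,"w11.png",0,0,640,480,1); tips("wrist",["reference_dot","pen_tip","pen"])
s=snap("top"); crop(s,"t11.png",400,160,520,320,4);tips("top",["reference_dot","pen_tip","pen"])
s=snap("scene"); crop(s,"s11.png",120,150,320,400,3);tips("scene",["reference_dot","pen_tip","pen"])
```

```text
t 38.17 p [ 0.5606 -0.2916  0.2766] toolY 163.5 F [-0.8 -0.8 -1.3] w 0.0234 q [-0.6   0.49  0.23  1.31 -0.   -1.88]
wrist reference_dot [([0.6008, -0.3057, -0.0017], 0.71)]
wrist pen_tip []
wrist pen [([0.5587, -0.296, 0.2367], 0.92)]
top reference_dot []
top pen_tip []
top pen [([0.5582, -0.2885, 0.2373], 0.89)]
scene reference_dot []
scene pen_tip [([0.5628, -0.2888, 0.16], 0.49)]
scene pen [([0.559, -0.2902, 0.2362], 0.89)]
```

View pics/w11.png

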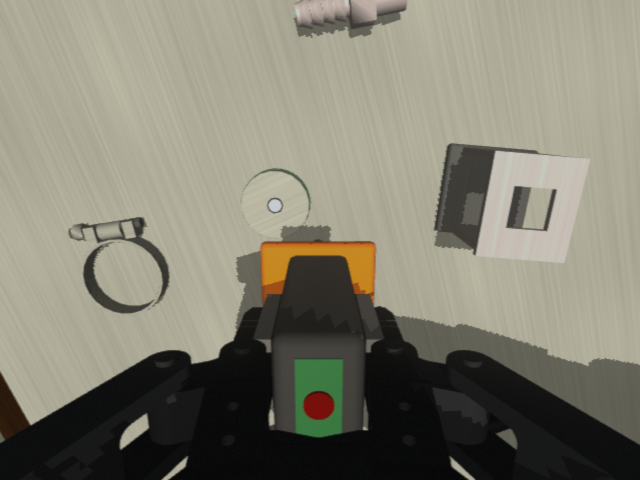

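View pics/s11.png

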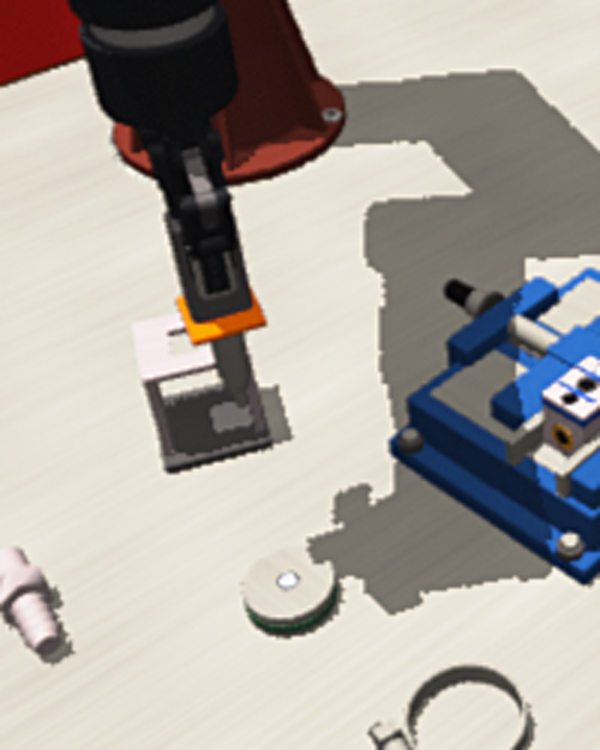

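View pics/t11.png

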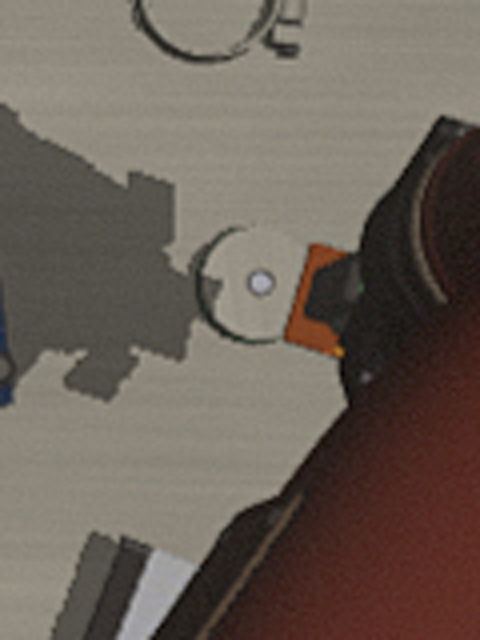

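Pen hangs upright in the gripper in the scene view; the reference dot is at wrist (275,205), scene crop (288,580), top crop (260,283). I'm turning these into positions.

Run:
```python
from h import *
def dot(cam,u,v,r,z):
    s=snap(cam); g=s["pixels"].min(2).astype(np.float32)
    w=g[v-r:v+r+1,u-r:u+r+1]; 
    b=s["pixels"].astype(int); sat=(b[...,2]-b[...,0])[v-r:v+r+1,u-r:u+r+1]
    m=(sat>5)&(w>100)
    vv,uu=np.nonzero(m); c=(uu.mean()+u-r,vv.mean()+v-r); print(cam,m.sum(),c,ray(s,*c,z).round(4))
    return s
s=dot("wrist",275,205,12,0.022); P=cloud(s)
q=P[170:235,240:310].reshape(-1,3); q=q[(q[:,2]>0.018)&(q[:,2]<0.026)]; print("disc",cv2.minEnclosingCircle((q[:,:2]*1000).astype(np.float32)),np.median(q[:,2]))
q=P.reshape(-1,3); b=s["pixels"].reshape(-1,3).astype(int)
m=(b[:,0]>150)&(b[:,2]<60)&(b[:,1]>90)&(q[:,2]>0.2); c=q[m]; print("collar",m.sum(),np.median(c[:,2]),cv2.minAreaRect((c[:,:2]*1000).astype(np.float32)))
m=(b[:,1]>b[:,0]+30)&(q[:,2]>0.28); c=q[m]; print("pentop green",m.sum(),np.median(c[:,2],) ,c.mean(0))
m=(abs(q[:,0]-.56)<.03)&(abs(q[:,1]+.29)<.03)&(q[:,2]>0.305); c=q[m];print("pentop",m.sum(),np.median(c[:,2]),cv2.minAreaRect((c[:,:2]*1000).astype(np.float32)))
dot("top",465,231,5,0.022); dot("scene",216,343,6,0.022)
state()
```

```text
wrist 111 (np.float64(275.7927927927928), np.float64(205.22522522522522)) [ 0.5978 -0.3028  0.022 ]
disc ((597.345947265625, -302.8723449707031), 31.970197677612305) 0.021779832893667694
collar 2818 0.24059592934833157 ((557.2076416015625, -303.0155334472656), (21.857173919677734, 47.462974548339844), 72.9908218383789)
pentop green 2818 0.3130992021821076 [ 0.55951754 -0.2941332   0.313153  ]
pentop 36098 0.3331579131088559 ((558.6911010742188, -297.1026306152344), (32.78409194946289, 71.15545654296875), 71.35399627685547)
top 8 (np.float64(464.375), np.float64(230.0)) [ 0.5994 -0.3018  0.022 ]
scene 16 (np.float64(215.75), np.float64(342.9375)) [ 0.5975 -0.3034  0.022 ]
t 38.92 p [ 0.5611 -0.2919  0.2774] toolY 163.5 F [-0.5  0.2 -1.6] w 0.0235 q [-0.6   0.49  0.23  1.31 -0.   -1.88]
```

carry_out([
  [0.0185,-0.0054,0],
  [0.0185,-0.0054,-0.01],
  [0,0,-0.04],
  [0,0,-0.04],
  [0,0,-0.025],
  [0,0,-0.013],
  [0,0,0],
  [0,0,0],
], yaw=[0,0,0,0,0,0,0,0])

```text
time: 39.92
ee_pos: [0.5989, -0.3032, 0.1507]
eef_rot: [0.0, -0.598, 0.801, -0.001]
ft_force: [0.3, 0.6, -0.8]
grip_width: 0.0236
```

Run:
```python
from h import *
state()
s=snap("scene"); crop(s,"s12.png",140,240,290,380,4); tips("scene",["pen_tip","pen"])
s=snap("wrist"); crop(s,"w12.png",160,100,480,440,2)
```

```text
t 39.92 p [ 0.5989 -0.3032  0.1507] toolY 163.5 F [ 0.3  0.6 -0.8] w 0.0236 q [-0.58  0.63  0.13  1.07  0.   -1.86]
scene pen_tip [([0.5957, -0.3038, 0.1073], 0.39), ([0.4787, -0.4432, -0.0038], 0.25)]
scene pen [([0.5949, -0.2996, 0.1106], 0.95), ([0.6506, 0.4483, 0.0017], 0.29)]
```

View pics/s12.png

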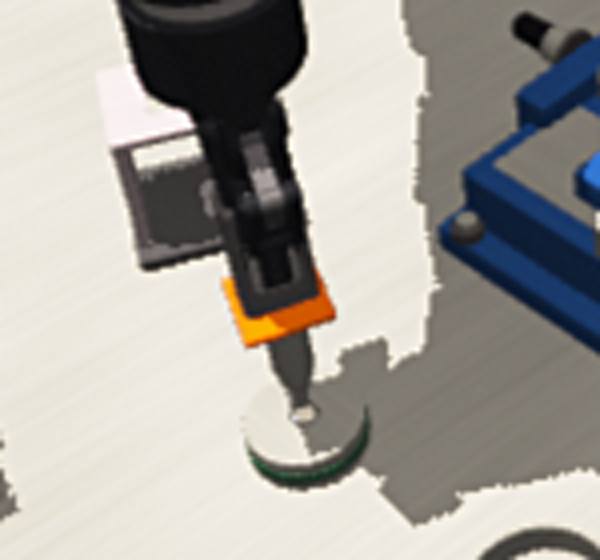

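The scene view shows the pen's nose right over the reference dot at crop (303,412). Lowering gently.

carry_out([
  [-0.0005,0.0003,-0.005],
  [0,0,-0.004],
  [0,0,0],
  [0,0,0],
], yaw=[0,0,0,0])

```text
time: 40.62
ee_pos: [0.5977, -0.3024, 0.1406]
eef_rot: [0.0, -0.598, 0.801, -0.0]
ft_force: [-0.1, 0.3, 0.7]
grip_width: 0.0236
```

carry_out([
  [0,0,-0.0015],
  [0,0,-0.0015],
  [0,0,0],
], yaw=[0,0,0])

```text
time: 41.0
ee_pos: [0.5978, -0.3025, 0.1375]
eef_rot: [0.0, -0.598, 0.801, -0.0]
ft_force: [-0.9, 0.8, 3.4]
grip_width: 0.0233
```

carry_out([
  [0,0,0],
  [0,0,0],
  [0,0,0],
  [0,0,0],
  [0,0,0],
  [0,0,0],
  [0,0,0],
  [0,0,0],
], yaw=[0,0,0,0,0,0,0,0])

```text
time: 42.0
ee_pos: [0.5977, -0.3024, 0.1374]
eef_rot: [0.0, -0.598, 0.801, -0.0]
ft_force: [0.8, 0.0, 3.1]
grip_width: 0.0237
```

Run:
```python
from h import *
state()
s=snap("scene"); crop(s,"s13.png",180,290,250,370,8)
s=snap("wrist"); crop(s,"w13.png",0,0,640,480,1)
```

```text
t 42.0 p [ 0.5977 -0.3024  0.1374] toolY 163.5 F [0.8 0.  3.1] w 0.0237 q [-0.58  0.63  0.11  1.05 -0.   -1.86]
```

View pics/s13.png

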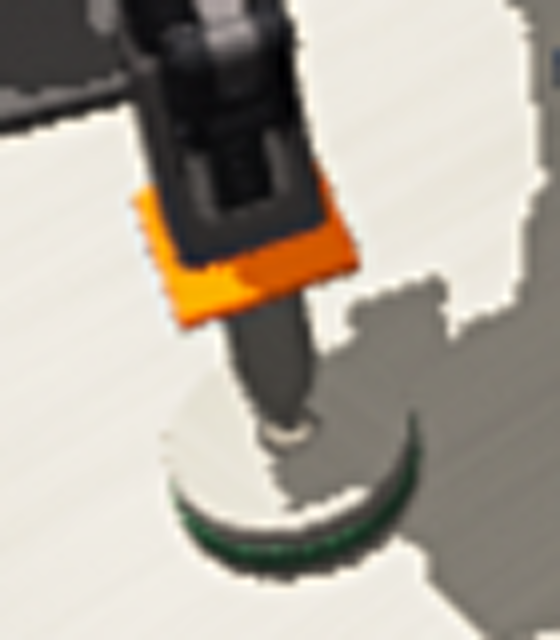

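View pics/w13.png

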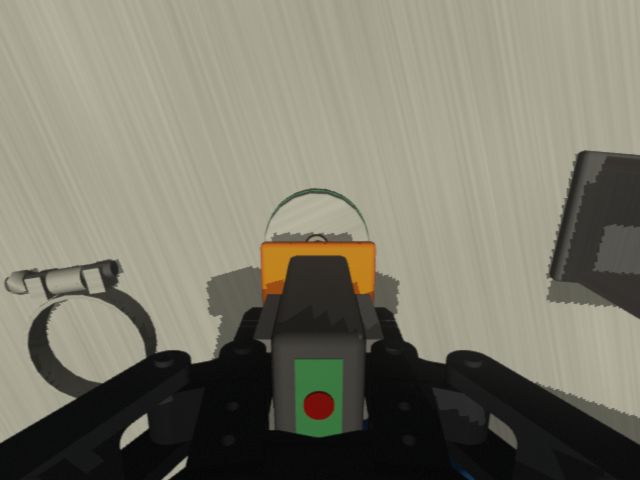

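The tip stands in the dot's centre (dot rim at crop (287,430), tip (287,425)) and was pressed about 4 N for over a second. Lifting, then moving to a viewpoint beyond the blocks.

carry_out([
  [0,0,0.02],
  [0,0,0.04],
  [0,0,0.04],
  [0,0,0.04],
  [0.0057,0.0387,0],
  [0.0057,0.0387,0],
  [0.0057,0.0387,0],
  [0.0057,0.0387,0],
  [0.0057,0.0387,0],
  [0.0057,0.0387,0],
  [0.0057,0.0387,0],
  [0.0057,0.0387,0],
  [0.0057,0.0387,0],
  [0.0057,0.0387,0],
  [0,0,0],
  [0,0,0],
], yaw=[0,0,0,0,0,0,0,0,0,0,0,0,0,0,0,0])

```text
time: 44.1
ee_pos: [0.6543, 0.0843, 0.2768]
eef_rot: [-0.001, -0.598, 0.801, 0.0]
ft_force: [-0.9, -0.3, -1.1]
grip_width: 0.0234
```

Run:
```python
from h import *
state()
s=snap("wrist"); crop(s,"w14.png",0,0,640,480,1)
P=cloud(s).reshape(-1,3)
for c in ((0.648,0.024),(0.661,-0.078)):
    m=(abs(P[:,0]-c[0])<.05)&(abs(P[:,1]-c[1])<.045)&(P[:,2]>0.106)&(P[:,2]<0.118); q=P[m]; print(m.sum(),cv2.minAreaRect((q[:,:2]*1000).astype(np.float32)),np.median(q[:,2]))
tips("wrist",["block_yellow_white","block_yellow_black","block_blue_white","block_blue_black"])
s=snap("scene");tips("scene",["block_yellow_white","block_yellow_black","block_blue_white","block_blue_black"])
```

```text
t 44.1 p [0.6543 0.0843 0.2768] toolY 163.5 F [-0.9 -0.3 -1.1] w 0.0234 q [ 0.02  0.55  0.33  1.35 -0.   -1.27]
4717 ((648.2769165039062, 24.600688934326172), (40.2802619934082, 54.09339904785156), 7.337606430053711) 0.11192767635588852
2272 ((659.6917114257812, -64.41556549072266), (40.281558990478516, 27.962656021118164), 6.928858280181885) 0.11184382058307685
wrist block_yellow_white [([0.6515, 0.0453, 0.1095], 0.82), ([0.4358, 0.3457, 0.0547], 0.59)]
wrist block_yellow_black [([0.6513, 0.0057, 0.1112], 0.92)]
wrist block_blue_white [([0.6643, -0.0592, 0.111], 0.58)]
wrist block_blue_black []
scene block_yellow_white [([0.4332, 0.3457, 0.0503], 0.66), ([0.4742, -0.4462, -0.0036], 0.53)]
scene block_yellow_black [([0.6518, 0.0037, 0.1102], 0.58), ([0.7493, 0.2483, -0.001], 0.41)]
scene block_blue_white [([0.6633, -0.0604, 0.1107], 0.8)]
scene block_blue_black [([0.6649, -0.1, 0.1117], 0.82)]
```

View pics/w14.png

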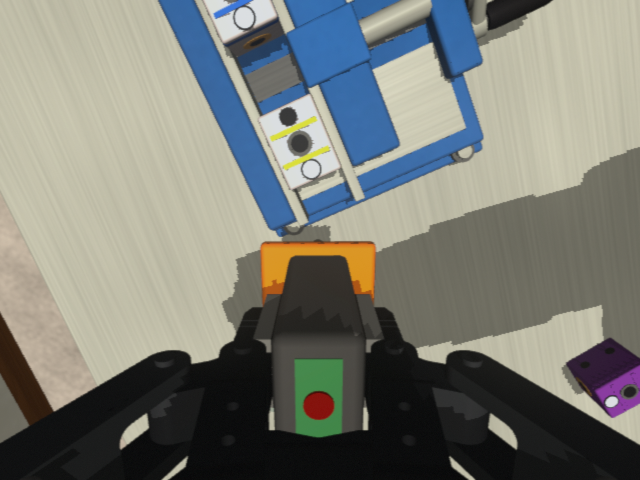

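The yellow block's top is at (300,140) with white dot (311,169), black dot (288,117); blue partially at (240,20). The height of 0.112 is right.

Run:
```python
from h import *
s=snap("wrist")
crop(s,"w15.png",190,0,350,200,4)
for n,u,v in (("yw",311,169),("yb",288.5,117),("bw",244,18)): print(n,ray(s,u,v,0.112).round(4))
s=snap("top"); 
for n,c in (("yw",(0.6458,0.0434)),("yb",(0.6507,0.0058)),("bw",(0.659,-0.0593)),("bb",(0.664,-0.097))): print(n,proj(s,[*c,0.112]).round(1))
crop(s,"t15.png",300,170,390,220,8)
```

```text
yw [0.6467 0.0437 0.112 ]
yb [0.6512 0.0063 0.112 ]
bw [ 0.66  -0.059  0.112]
yw [306.5 198.1]
yb [324.7 196.2]
bw [356.3 193. ]
bb [374.7 191.1]
```

View pics/w15.png

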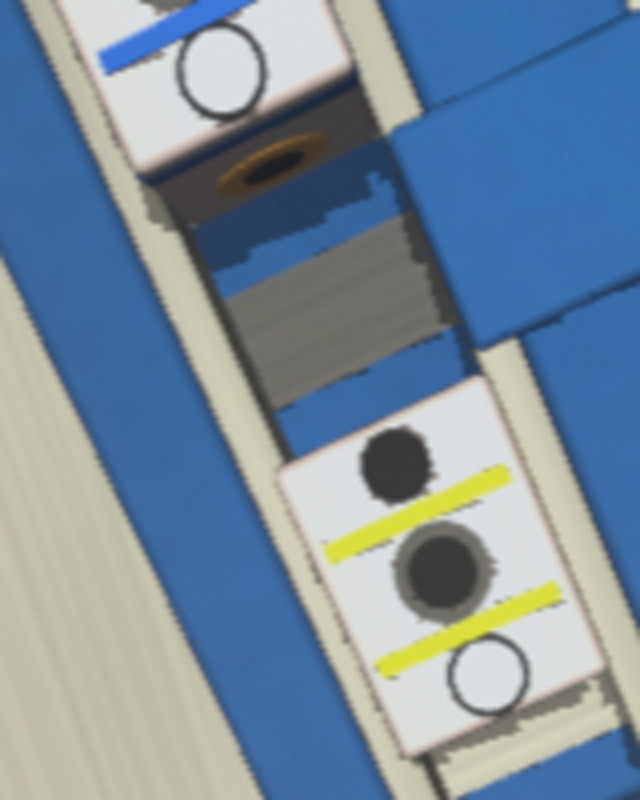

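View pics/t15.png

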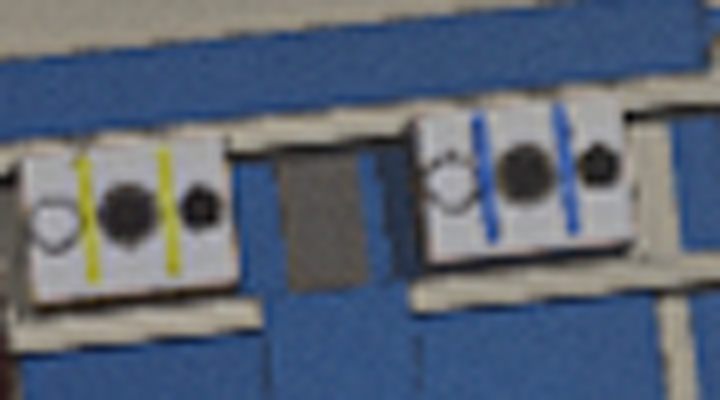

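carry_out([
  [-0.0041,-0.0204,0],
  [-0.004,-0.0203,0],
  [0,0,-0.02],
  [0,0,-0.015],
  [0,0,-0.004],
  [0,0,0],
  [0,0,0],
], yaw=[0,0,0,0,0,0,0])

```text
time: 45.58
ee_pos: [0.6469, 0.044, 0.239]
eef_rot: [0.0, -0.598, 0.801, -0.0]
ft_force: [0.3, 0.4, -1.6]
grip_width: 0.0235
```

Run:
```python
from h import *
state()
s=snap("scene"); crop(s,"s16.png",280,210,380,310,6)
o=arm.get_obs()["ee_pos"]; print(proj(s,[o[0],o[1],o[2]-0.1205]),proj(s,[.6462,.0436,.112]))
```

```text
t 45.58 p [0.6469 0.044  0.239 ] toolY 163.5 F [ 0.3  0.4 -1.6] w 0.0235 q [-0.04  0.53  0.21  1.24 -0.   -1.33]
[349.79135896 248.22054928] [349.32756097 250.33017055]
```

View pics/s16.png

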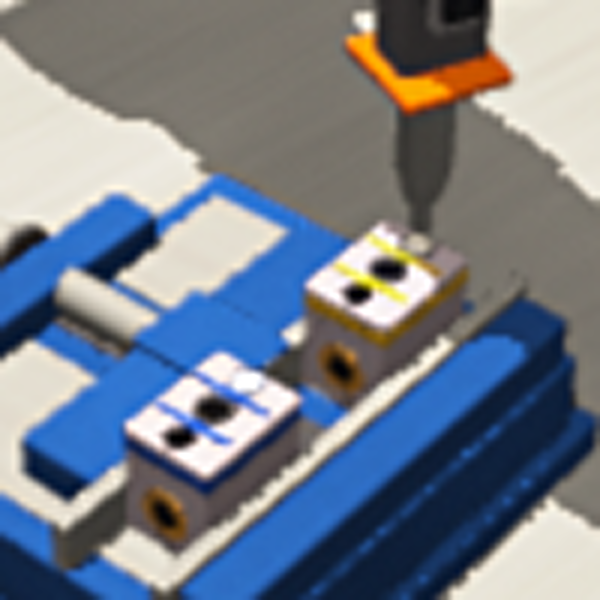

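The tip is just above yellow's white dot at crop (418,240). Pressing.

carry_out([
  [0,0,-0.004],
  [0,0,-0.003],
  [0,0,-0.0015],
  [0,0,-0.0015],
  [0,0,0],
  [0,0,0],
], yaw=[0,0,0,0,0,0])

```text
time: 46.38
ee_pos: [0.6467, 0.0439, 0.2286]
eef_rot: [0.0, -0.598, 0.801, -0.0]
ft_force: [0.1, -0.6, 1.7]
grip_width: 0.0234
```

carry_out([
  [0,0,-0.001],
  [0,0,0],
  [0,0,0],
  [0,0,0],
  [0,0,0],
  [0,0,0],
  [0,0,0],
  [0,0,0],
  [0,0,0],
  [0,0,0],
], yaw=[0,0,0,0,0,0,0,0,0,0])

```text
time: 47.62
ee_pos: [0.6466, 0.0439, 0.2274]
eef_rot: [0.0, -0.598, 0.801, -0.0]
ft_force: [0.5, 0.0, 2.2]
grip_width: 0.0237
```

Run:
```python
from h import *
state()
s=snap("scene"); crop(s,"s17.png",310,210,380,280,8)
```

```text
t 47.62 p [0.6466 0.0439 0.2274] toolY 163.5 F [0.5 0.  2.2] w 0.0237 q [-0.04  0.54  0.18  1.21 -0.   -1.33]
```

View pics/s17.png

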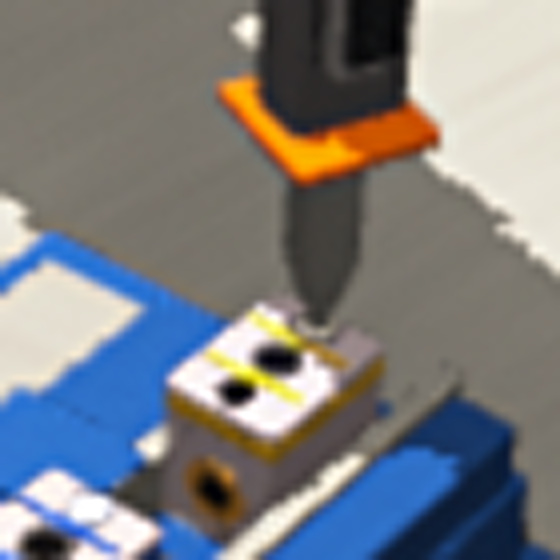

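The tip is on yellow's white dot and was held over a second at about 3.6 N. Next is the black dot.

carry_out([
  [0,0,0.01],
  [0,0,0.01],
  [0.0022,-0.019,0],
  [0.0022,-0.0189,0],
  [0,0,0],
  [0,0,-0.01],
  [0,0,-0.004],
  [0,0,-0.003],
  [0,0,-0.0015],
  [0,0,-0.0015],
  [0,0,0],
  [0,0,0],
], yaw=[0,0,0,0,0,0,0,0,0,0,0,0])

```text
time: 49.18
ee_pos: [0.6509, 0.0061, 0.2276]
eef_rot: [0.0, -0.598, 0.801, 0.0]
ft_force: [-2.2, -0.5, 2.7]
grip_width: 0.0234
```

carry_out([
  [0,0,0],
  [0,0,0],
  [0,0,0],
  [0,0,0],
  [0,0,0],
  [0,0,0],
  [0,0,0],
  [0,0,0],
], yaw=[0,0,0,0,0,0,0,0])

```text
time: 50.18
ee_pos: [0.651, 0.006, 0.2274]
eef_rot: [0.0, -0.598, 0.801, -0.0]
ft_force: [-1.0, 0.3, 3.3]
grip_width: 0.0231
```

Run:
```python
from h import *
state()
s=snap("scene"); crop(s,"s18.png",300,210,370,280,8)
```

```text
t 50.17 p [0.651  0.006  0.2274] toolY 163.5 F [-1.   0.3  3.3] w 0.0231 q [-0.1   0.55  0.19  1.22 -0.   -1.39]
```

View pics/s18.png

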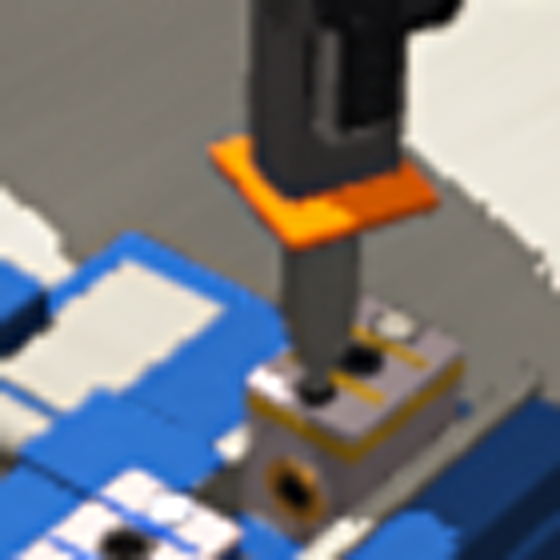

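The tip is on yellow's black dot at crop (318,390). Next is blue's white dot, about 65 mm towards -y.

carry_out([
  [0,0,0.01],
  [0,0,0.01],
  [0.0021,-0.0162,0],
  [0.0021,-0.0162,0],
  [0.0021,-0.0163,0],
  [0.002,-0.0163,0],
  [0,0,0],
  [0,0,-0.01],
  [0,0,-0.0025],
  [0,0,0],
], yaw=[0,0,0,0,0,0,0,0,0,0])

```text
time: 51.48
ee_pos: [0.659, -0.0584, 0.2345]
eef_rot: [-0.0, -0.598, 0.801, 0.0]
ft_force: [0.1, -0.1, -2.4]
grip_width: 0.0233
```

Run:
```python
from h import *
state()
s=snap("scene"); crop(s,"s19.png",280,220,350,290,8)
```

```text
t 51.48 p [ 0.659  -0.0584  0.2345] toolY 163.5 F [ 0.1 -0.1 -2.4] w 0.0233 q [-0.2   0.57  0.25  1.25  0.   -1.48]
```

View pics/s19.png

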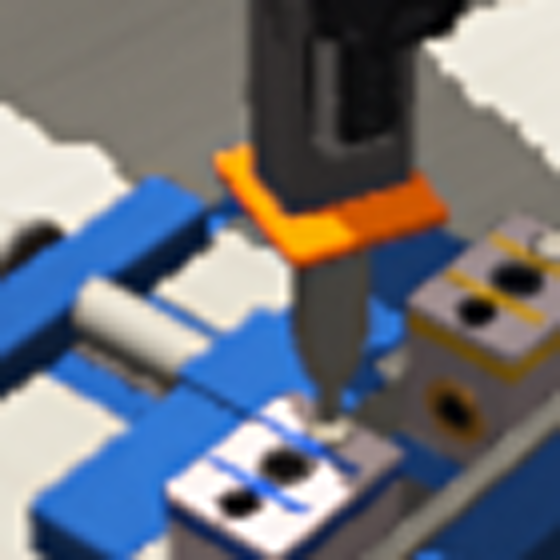

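The tip is over blue's white dot at crop (330,425). Pressing and holding.

carry_out([
  [0,-0.0004,-0.003],
  [0,0,-0.0025],
  [0,0,-0.0015],
  [0,0,0],
  [0,0,0],
], yaw=[0,0,0,0,0])

```text
time: 52.15
ee_pos: [0.6595, -0.0594, 0.2282]
eef_rot: [0.0, -0.598, 0.801, -0.0]
ft_force: [1.4, 0.8, 2.6]
grip_width: 0.0233
```

carry_out([
  [0,0,-0.0003],
  [0,0,0],
  [0,0,0],
  [0,0,0],
  [0,0,0],
  [0,0,0],
  [0,0,0],
  [0,0,0],
  [0,0,0],
], yaw=[0,0,0,0,0,0,0,0,0])

```text
time: 53.28
ee_pos: [0.6593, -0.0594, 0.2276]
eef_rot: [0.0, -0.598, 0.801, -0.0]
ft_force: [1.6, 0.8, 2.3]
grip_width: 0.0235
```

Run:
```python
from h import *
state()
s=snap("scene"); crop(s,"s20.png",280,220,350,290,8)
```

```text
t 53.27 p [ 0.6593 -0.0594  0.2276] toolY 163.5 F [1.6 0.8 2.3] w 0.0235 q [-0.2   0.57  0.23  1.23  0.   -1.48]
```

View pics/s20.png

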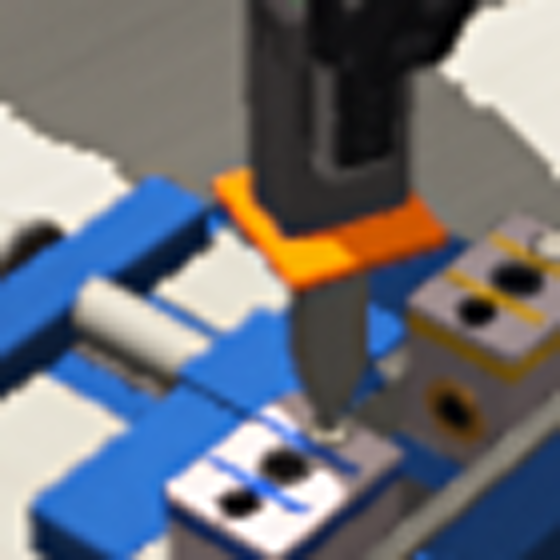

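carry_out([
  [0,0,0.01],
  [0,0,0.01],
  [0.0024,-0.0187,0],
  [0.0024,-0.0187,0],
  [0,0,0],
  [0,0,-0.01],
  [0,0,-0.004],
  [0,0,-0.003],
  [0,0,-0.0015],
  [0,0,-0.0015],
  [0,0,0],
  [0,0,0],
], yaw=[0,0,0,0,0,0,0,0,0,0,0,0])

```text
time: 54.82
ee_pos: [0.6641, -0.0967, 0.2278]
eef_rot: [0.0, -0.598, 0.801, -0.0]
ft_force: [-1.8, 0.6, 2.6]
grip_width: 0.0236
```

carry_out([
  [0,0,0],
  [0,0,0],
  [0,0,0],
  [0,0,0],
  [0,0,0],
  [0,0,0],
  [0,0,0],
  [0,0,0],
], yaw=[0,0,0,0,0,0,0,0])

```text
time: 55.82
ee_pos: [0.6641, -0.0968, 0.2276]
eef_rot: [-0.0, -0.598, 0.801, 0.0]
ft_force: [-1.3, 3.0, 2.9]
grip_width: 0.0234
```

Run:
```python
from h import *
state()
s=snap("scene"); crop(s,"s21.png",280,220,350,290,8)
```

```text
t 55.83 p [ 0.6641 -0.0968  0.2276] toolY 163.5 F [-1.3  3.   2.9] w 0.0234 q [-0.25  0.59  0.27  1.25  0.   -1.54]
```

View pics/s21.png

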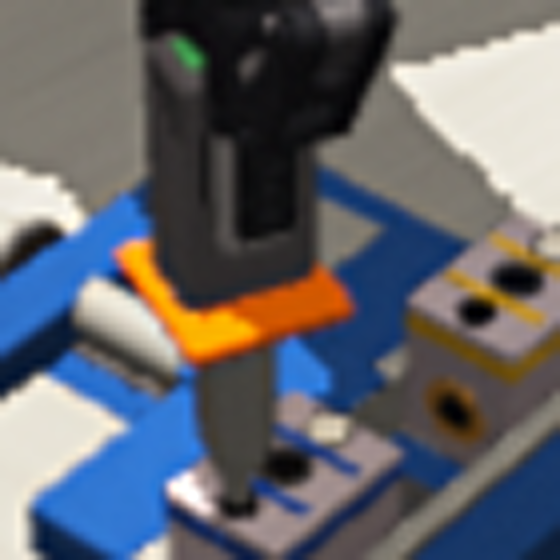

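The tip stands on blue's black dot at crop (240,507), the last touch. Taking the pen back over the stand.

carry_out([
  [0,0,0.02],
  [0,0,0.03],
  [-0.0326,-0.0199,0],
  [-0.0326,-0.0199,0],
  [-0.0326,-0.0199,0],
  [-0.0326,-0.0199,0],
  [-0.0326,-0.0199,0],
  [-0.0326,-0.0199,0],
  [-0.0326,-0.0199,0],
  [-0.0326,-0.0199,0],
  [0,0,0],
  [0,0,0],
], yaw=[0,0,0,0,0,0,0,0,0,0,0,0])

```text
time: 57.38
ee_pos: [0.4036, -0.2563, 0.2777]
eef_rot: [0.0, -0.598, 0.802, -0.0]
ft_force: [-0.2, -0.6, -0.9]
grip_width: 0.0233
```

Run:
```python
from h import *
state()
s=snap("wrist"); crop(s,"w22.png",0,0,640,480,1)
s=snap("scene"); crop(s,"s22.png",130,170,250,310,5)
o=arm.get_obs()["ee_pos"]; print(proj(s,[o[0],o[1],o[2]-0.1205]))
s=snap("top"); P=cloud(s).reshape(-1,3)
for c in ((0.648,0.024),(0.661,-0.078)):
    m=(abs(P[:,0]-c[0])<.05)&(abs(P[:,1]-c[1])<.045)&(P[:,2]>0.104)&(P[:,2]<0.118); q=P[m]; print(m.sum(),cv2.minAreaRect((q[:,:2]*1000).astype(np.float32)),np.median(q[:,2]))
```

```text
t 57.38 p [ 0.4036 -0.2563  0.2777] toolY 163.4 F [-0.2 -0.6 -0.9] w 0.0233 q [-0.72  0.18 -0.21  1.18  0.   -2.  ]
[178.3043911  241.37066514]
501 ((648.36865234375, 24.172212600708008), (41.0184326171875, 54.32999801635742), 8.72702693939209) 0.11048894902303674
505 ((662.1478271484375, -78.28535461425781), (40.625980377197266, 54.25150680541992), 8.013467788696289) 0.1103674168127462
```

View pics/s22.png

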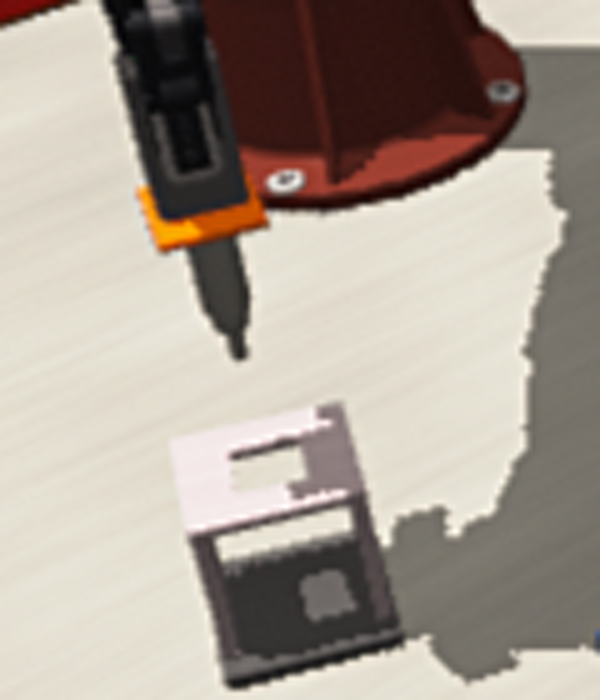

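The pen tip is at crop (238,357), straight above the hole at (268,465). Lowering in steps.

carry_out([
  [-0.0005,0.0005,-0.02],
  [0,0,-0.03],
  [0,0,-0.02],
  [0,0,-0.02],
  [0,0,0],
  [0,0,0],
], yaw=[0,0,0,0,0,0])

```text
time: 58.28
ee_pos: [0.4033, -0.2556, 0.1882]
eef_rot: [0.0, -0.598, 0.801, -0.0]
ft_force: [-0.2, -0.0, -0.9]
grip_width: 0.0233
```

carry_out([
  [0,0,-0.02],
  [0,0,-0.015],
  [0,0,-0.01],
  [0,0,-0.002],
  [0,0,0],
  [0,0,0],
], yaw=[0,0,0,0,0,0])

```text
time: 59.02
ee_pos: [0.4031, -0.2558, 0.1412]
eef_rot: [0.0, -0.598, 0.801, -0.0]
ft_force: [0.2, 0.0, -2.3]
grip_width: 0.0234
```

carry_out([
  [0,0,-0.0015],
  [0,0,-0.0015],
  [0,0,0],
  [0,0,0],
], yaw=[0,0,0,0])

```text
time: 59.52
ee_pos: [0.4027, -0.2555, 0.1376]
eef_rot: [-0.0, -0.598, 0.801, 0.0]
ft_force: [-0.1, 0.0, -2.1]
grip_width: 0.0235
```

carry_out([
  [0,0,-0.0008],
  [0,0,0],
  [0,0,0],
], yaw=[0,0,0])

```text
time: 59.9
ee_pos: [0.4028, -0.2555, 0.1375]
eef_rot: [0.0, -0.598, 0.801, -0.0]
ft_force: [-2.2, 1.3, 10.7]
grip_width: 0.0233
```

The collar has landed on the plate. Releasing and retreating.

carry_out([
  [0,0,0.0005],
  [0,0,0],
  [0,0,0],
  [0,0,0],
  [0,0,0],
  [0,0,0],
], yaw=[0,0,0,0,0,0], fingers=0)

```text
time: 60.65
ee_pos: [0.4028, -0.2555, 0.1373]
eef_rot: [0.0, -0.598, 0.801, 0.0]
ft_force: [0.5, -0.6, -1.0]
grip_width: 0.0852
```

carry_out([
  [0,0,0.02],
  [0,0,0.04],
  [0,0,0.04],
  [0,0,0.04],
  [0,0,0],
  [0,0,0],
  [0,0,0],
], yaw=[0,0,0,0,0,0,0])

```text
time: 61.52
ee_pos: [0.4023, -0.2551, 0.2762]
eef_rot: [-0.0, -0.598, 0.801, 0.001]
ft_force: [0.0, -0.2, 0.1]
grip_width: 0.0856
```

Run:
```python
from h import *
state()
s=snap("wrist"); crop(s,"w23.png",0,0,640,480,1); P=cloud(s).reshape(-1,3)
near=(abs(P[:,0]-0.403)<.07)&(abs(P[:,1]+0.255)<.07)
for nm,lo,hi in (("top",0.166,0.185),("collar",0.0985,0.104),("plate",0.088,0.0975)):
    m=near&(P[:,2]>lo)&(P[:,2]<hi); q=P[m]; print(nm,m.sum(),cv2.minAreaRect((q[:,:2]*1000).astype(np.float32)),np.median(q[:,2]))
s=snap("scene"); crop(s,"s23.png",0,0,640,480,1)
```

```text
t 61.52 p [ 0.4023 -0.2551  0.2762] toolY 163.5 F [ 0.  -0.2  0.1] w 0.0856 q [-0.72  0.18 -0.21  1.18 -0.   -2.  ]
top 2610 ((401.9657287597656, -255.09951782226562), (38.669708251953125, 23.78879737854004), 74.16517639160156) 0.1727650648589304
collar 1727 ((401.62469482421875, -255.54249572753906), (45.3930549621582, 47.89888000488281), 73.08784484863281) 0.10065192385977317
plate 5004 ((403.08123779296875, -255.58810424804688), (80.61601257324219, 70.1739730834961), 68.69038391113281) 0.09478092937970745
```

View pics/w23.png

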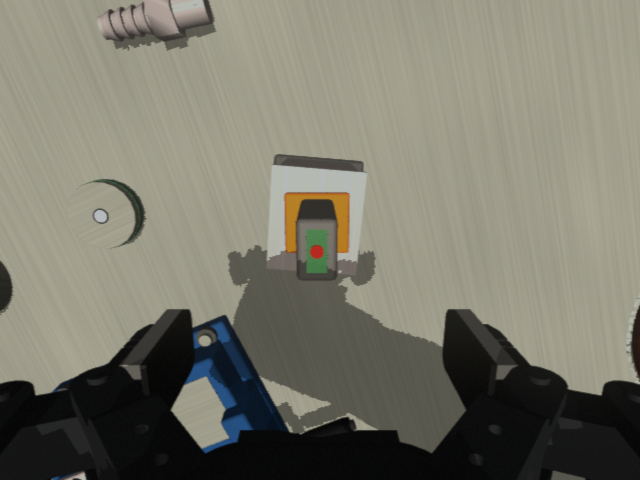

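View pics/s23.png

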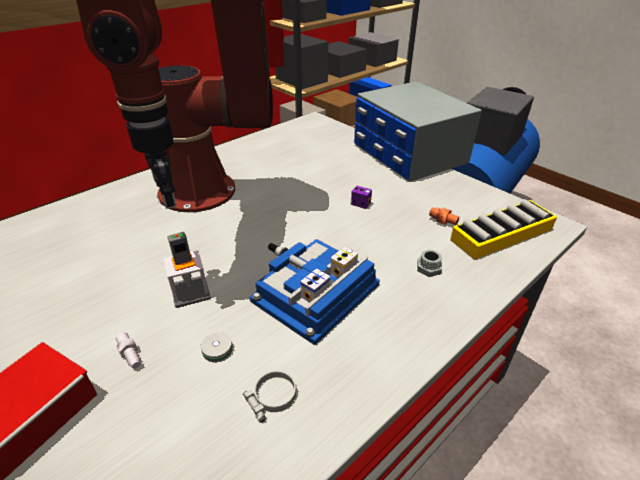

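The pen hangs upright in the stand, about 1.5 mm from the hole's centre with its collar at the right height. The blocks are still clamped, the bystanders and reference are in place, and the gripper is clear. I'm handing in.

Run:
```python
from workcell import arm
print(arm.finish_job())
```

```text
the job is handed in; nothing more can be done
None
```

I carried out the whole job and handed it in at about 61.5 s of the 210 s limit. `finish_job()` gives no verdict.

- **Blocks:** Only yellow and blue were on the cart. I saw no red block in any view and left the purple look-alike alone. Both blocks stand side by side on the vise bed.
- **Clamping:** I cranked the vise until the handle pushed back with about 17 N. I could not measure the jaw's force on each block. I inferred the clamping from the handle force, from views of both blocks tight between the jaws, and from their tops staying upright at bed height plus 52 mm.
- **Touches:** Each was held for about a second or more, at roughly 3.5 to 4.5 N by the wrist reading. The order was reference, yellow white, yellow black, blue white, blue black. Scene pictures showed the tip on the dot each time.
- **Pen:** It hangs upright in its stand, about 1.5 mm from the hole centre, with its collar at resting height. It landed with a brief push of about 11 N before I let go.
- **Last check:** The gripper was open and clear of everything. In the last scene picture the reference block and the four fittings looked where they had been at the start. No check failed. The camera readings of the dots differed by only 1 to 2 mm.

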